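# Clear, load and lock the sample shaker

### The job

Get the bench shaker going with today's samples: stand the tall brown bottles left in it from the last run upright in the steel wash-up tray, and stand every short white sample jar from the bench upright in a bay of its own on the shaker. Then press the sprung hold-down frame down until its catch holds it, and only then press the start button fully down and let it go. Do not tip over a bottle, and leave the other things on the bench where they are.

Things in the scene. Friction and masses are not known exactly. Their poses are not given: they have to be found in the camera images.
- shaker: Bench shaker, a fixed white machine, 340 (x) x 320 (y) mm, flat top 62 mm above the bench. Origin at bench height, 20 mm beyond the middle of the housing; x points away from the robot, y to the left. Front to back: start button, catch, a row of four bays along y, hinge of the hold-down frame. Nothing shakes in the simulation.
- bay0 (a point): Centre of the rubber floor of bay 0 (bay0 leftmost seen from the robot, 74 mm apart along the shaker's y), 76 mm above the bench. A bay is 80 (x) x 70 (y) mm inside, its walls 12 mm high, 4 mm thick. Axes as the shaker's.
- bay1 (a point): Centre of the rubber floor of bay 1 (bay0 leftmost seen from the robot, 74 mm apart along the shaker's y), 76 mm above the bench. A bay is 80 (x) x 70 (y) mm inside, its walls 12 mm high, 4 mm thick. Axes as the shaker's.
- bay2 (a point): Centre of the rubber floor of bay 2 (bay0 leftmost seen from the robot, 74 mm apart along the shaker's y), 76 mm above the bench. A bay is 80 (x) x 70 (y) mm inside, its walls 12 mm high, 4 mm thick. Axes as the shaker's.
- bay3 (a point): Centre of the rubber floor of bay 3 (bay0 leftmost seen from the robot, 74 mm apart along the shaker's y), 76 mm above the bench. A bay is 80 (x) x 70 (y) mm inside, its walls 12 mm high, 4 mm thick. Axes as the shaker's.
- clamp (a joint): Hinge angle of the sprung hold-down frame, rad: 1.4 standing open at its stop, 0 to 0.01 held by the catch, -0.02 its lower stop; let go before it is caught, it springs up. At the front bar it takes about 3 to 6 N, over the catch 10 to 15 N; the catch works by itself. A tall bottle in a bay stops it. Held down, its rubber strip lies 5 mm above the jars' caps.
- clamp_hinge (a point): Middle of the frame's hinge axis (level, along the shaker's y), 150 mm beyond the line of the bays' centres and 132 mm above the bench. Axes as the shaker's. To free a held frame, press the outer end of the catch's black thumb tab down 12 mm: in the middle, 16 to 52 mm in front of the bar's axis, top 112 mm above the bench.
- clamp_bar (a point): Middle of the frame's front bar, where it is pressed: level, along the shaker's y, black rubber, 16 mm in diameter, 266 mm long, 205 mm from the hinge axis. Open: 0.334 m above the bench, 35 mm in front of the hinge; held: 132 mm above the bench, 55 mm in front of the bays' centres. Press from above, following its arc round the hinge.
- start (a joint): Travel of the start button, m: 0 at rest, 0.006 fully down (about 5 N); springs back. Black, 24 mm across, in a round grey housing.
- start_top (a point): Centre of the top face of the start button, 84 mm above the bench; it is pressed straight down.
- bottle0: Tall brown glass bottle of the last run, present or not (None at the start: absent; 2 or 3 of the four are there), standing in bay 0 at the start. 50 mm in diameter up to 70 mm, shoulder, then a white cap 30 mm in diameter from 90 to 114 mm above its underside; origin at the centre of its underside, z up its axis. About 0.16 kg. Take it by the cap.
- bottle1: Tall brown glass bottle of the last run, present or not (None at the start: absent; 2 or 3 of the four are there), standing in bay 1 at the start. 50 mm in diameter up to 70 mm, shoulder, then a white cap 30 mm in diameter from 90 to 114 mm above its underside; origin at the centre of its underside, z up its axis. About 0.16 kg. Take it by the cap.
- bottle2: Tall brown glass bottle of the last run, present or not (None at the start: absent; 2 or 3 of the four are there), standing in bay 2 at the start. 50 mm in diameter up to 70 mm, shoulder, then a white cap 30 mm in diameter from 90 to 114 mm above its underside; origin at the centre of its underside, z up its axis. About 0.16 kg. Take it by the cap.
- bottle3: Tall brown glass bottle of the last run, present or not (None at the start: absent; 2 or 3 of the four are there), standing in bay 3 at the start. 50 mm in diameter up to 70 mm, shoulder, then a white cap 30 mm in diameter from 90 to 114 mm above its underside; origin at the centre of its underside, z up its axis. About 0.16 kg. Take it by the cap.
- jar0: Short white plastic sample jar with a grey screw cap, present or not (None at the start: absent; 3 or 4 of the five are there), standing on the bench to the left of the shaker. Plain cylinder 46 mm in diameter and 50 mm high; origin at the centre of its underside, z up its axis. 0.06 to 0.13 kg, its weight low down.
- jar1: Short white plastic sample jar with a grey screw cap, present or not (None at the start: absent; 3 or 4 of the five are there), standing on the bench to the left of the shaker. Plain cylinder 46 mm in diameter and 50 mm high; origin at the centre of its underside, z up its axis. 0.06 to 0.13 kg, its weight low down.
- jar2: Short white plastic sample jar with a grey screw cap, present or not (None at the start: absent; 3 or 4 of the five are there), standing on the bench to the left of the shaker. Plain cylinder 46 mm in diameter and 50 mm high; origin at the centre of its underside, z up its axis. 0.06 to 0.13 kg, its weight low down.
- jar3: Short white plastic sample jar with a grey screw cap, present or not (None at the start: absent; 3 or 4 of the five are there), standing on the bench to the left of the shaker. Plain cylinder 46 mm in diameter and 50 mm high; origin at the centre of its underside, z up its axis. 0.06 to 0.13 kg, its weight low down.
- jar4: Short white plastic sample jar with a grey screw cap, present or not (None at the start: absent; 3 or 4 of the five are there), standing on the bench to the left of the shaker. Plain cylinder 46 mm in diameter and 50 mm high; origin at the centre of its underside, z up its axis. 0.06 to 0.13 kg, its weight low down.
- tray: Shallow steel wash-up tray on the bench to the right of the shaker, fixed: 250 (x) x 160 (y) x 28 mm outside, walls and floor 4 mm; origin at the centre of its underside, x along its length away from the robot. A glass beaker stands in its far part (from 50 to 120 mm beyond the tray's middle); the nearer part is free and has room for all the bottles.
- beaker: Small glass beaker, 52 mm across and 65 mm high, standing in the wash-up tray at its far end; stays there. Origin at the centre of its underside.
- washbottle: White plastic wash bottle with a red cap, 60 mm in diameter and 150 mm high, on the bench at the near right, to be left alone. Origin at the centre of its underside.
- mortar: White ceramic mortar bowl, 72 mm across, 36 mm high, on the bench beyond the jars on the left, to be left alone. Origin at the centre of its underside.
- screwdriver: Red-handled screwdriver lying on the bench right of the tray, to be left alone. Origin under its middle.

How it is judged:
By the outcome, as a careful person would: the job done as asked, in the order asked, and still so for the second after the job is handed in, with the robot touching nothing.
Of bottle0, bottle1, bottle2, bottle3 only 2 to 3 are there at a start; the rules pass over those that are not, and their reading is None.
Of jar0, jar1, jar2, jar3, jar4 only 3 to 4 are there at a start; the rules pass over those that are not, and their reading is None.
At some moment in a run one of jar0, jar1, jar2, jar3, jar4 may be knocked a few centimetres aside while the robot is not near it.
It also fails if it takes over 210 s, if anything falls off the work surface, if the arm or the gripper's body presses on something with over 40 N, if the wrist force passes 120 N, or if a joint passes its speed limit or range.

### The arm

A 6-joint arm with a two-finger parallel gripper is mounted at the origin on the work surface. World frame = base frame: x ahead of the robot, y to its left, z up, the work surface at z = 0. Lengths are in m, angles in rad, forces in N, time in s.
With the tool pointing down it reaches from about 0.35 to 0.775 m from the base axis. Payload 5.5 kg.
Tool frame: the origin (TCP) lies at the very end of the fingers, on their centre line; the grasp point (between the pads) lies 19 mm behind it; z points along the fingers, x is the direction in which the jaws open and shut, and the axes are right-handed (so a half turn about z gives the same grasp; the last joint's range is limited). The gripper opens to 85 mm and grips with 20 to 120 N. Pads are 22 mm wide; open, the fingers measure 114 mm over their backs; the gripper's body (76 mm by 85 mm) begins 54 mm behind the grasp point. The pads swing forward as they close: fully open they stand 13 mm farther back than shut.
Start: joints at [1.075, 0.313, 0.046, 1.304, 0, 1.431], TCP at [0.2, 0.539, 0.231] pointing down, gripper open.
Joint ranges: [-2.76, 2.76], [-0.86, 1.69], [-1.03, 1.26], [-2.2, 2.34], [-1.47, 1.5], [-3.14, 3.14]. Speed limits (rad/s): [2.57, 2.57, 3.14, 3.14, 3.14, 3.14].

### API

Orientations are given as a unit quaternion [w, x, y, z].
In Python, from workcell import monitor, eyes, ticket gives the robot as it stands.
- The arm moves only by the tool send_rows, never from a script. Its argument "targets" is a list of rows, each a list of 5 numbers: the shift along the world's x, y, z in m, then the turn about the world's z in degrees, then the closure in counts, from 0 (fully open) to 255 (shut). A call has 1 to 12 rows; each row shifts and turns the commanded pose from where the row before left it; what a row does not reach is not made up. A row lasts 1/10 s, in which the tool goes at most 50 mm and 8.59 degrees, less where a joint would pass 70% of its speed; a pose out of reach is approached as far as the arm can. A call is refused whole if a number of a shift passes 0.05 or a number of a turn 8.59, either way. A call with a gripper value outside its range is refused whole. The fingers move at their own pace and stop on an object; "newtons" is the grip in N (left out, the last holds). Time passes only in rows, so rows that do not move let the fingers close. It gives the time, the measured TCP pose, the force and the opening at its end, in the units of the state.
- monitor.get_state(): the state, without advancing time (a new reading comes with each control period).
- eyes.read_camera(name): name is "side" or "top"; returns a dict with "img" (400x640x3 uint8, red, green, blue), "z_map" (400x640 float32, m along the optical axis (not along the pixel's ray), 0 where there is no reading), "camera_matrix" (3x3 intrinsics, pixels), "k1" (the pictures are not rectified: a ray, as slopes to the right and down, at radius r is drawn at 1 + k1 r^2 times it, then the intrinsics apply), "pose" (4x4, takes a point from camera to world coordinates). Camera axes: x right, y down, z forward; pixel columns grow to the right and rows downward; lengths in m; the calibration is good to about 2 mm. A picture is of the moment at which its call begins.
- ticket.hand_in(): hands the job in, once; it reports no verdict.
Trained networks look in the newest picture that a camera, given by its name, has taken for a name from the list of things; names that differ only in an ending like _2 or _b are one class to them, and where a whole thing is asked for, a point or a joint stands for the part that bears it (a point fixed in the world has none). Each returns a list of dicts, best first, with "conf" (0 to 1); they miss things now and then, are a little off and sometimes report something else, mostly with a low value. They report only what shows in the picture. A call takes as long as a camera call.
- eyes.spot_in(name, camera): "xyz" ([x, y, z] in m, in world coordinates, good to about 4 mm: the middle of the surface that is visible of it).
- eyes.tip_of(name, camera): "xyz" ([x, y, z] in m, in world coordinates, good to about 4 mm: a listed point, or the origin of a listed thing).
The state is a dict: "clock": time; "joint_pos": joint angles; "qvel": joint speeds; "tau": joint torques, N m; "tcp_pos": TCP position; "orientation": TCP orientation; "wrist_force": force on the tool from outside, world axes, zero at the start; "ft_torque": the same for the moment, N m; "finger_gap": finger opening in m.
Only numpy, scipy, OpenCV 4.12 (cv2) and the standard library are available. Lean on these libraries where they do the work, as an engineer would, in place of code of your own. Each camera call takes 0.05 s, during which the arm holds its last target.

## Working session

There is one attempt and no reset: what is moved stays moved. The work goes in short steps, Python scripts to look and compute and a tool call to move; the robot and the scene stay as the last step left them, time stands still between calls to the robot, and variables do not carry over. Pictures are saved under pics/ and viewed, and the job is handed in when it is done.

Besides the shell and the picture viewer there is one more tool, called after "Call:" by a JSON object that holds its "fn" and its "kwargs". send_rows: Moves the arm, as the interface text tells. Its arguments: {"type":"object","properties":{"targets":{"type":"array"},"newtons":{"type":"number"}},"required":["targets"]}

```bash
ls; mkdir -p pics; python3 - <<'E'
from workcell import monitor, eyes, ticket
import cv2,numpy as np
s=monitor.get_state()
for k,v in s.items(): print(k,np.round(v,4))
for c in ["side","top"]:
    r=eyes.read_camera(c); cv2.imwrite(f"pics/a_{c}.png",r["img"][:,:,::-1]); print(c,r["camera_matrix"],r["k1"],np.round(r["pose"],4))
    for n in ["shaker","bay0","bay3","clamp_bar","clamp_hinge","start_top","bottle0","jar0","tray","beaker","washbottle","mortar","screwdriver"]:
        for f in ("tip_of",):
            print(n,f,[(np.round(d["xyz"],3).tolist(),round(d["conf"],2)) for d in getattr(eyes,f)(n,c)])
print(monitor.get_state()["clock"])
E
```

```text
pics
clock 0.0
joint_pos [1.0754 0.314  0.0449 1.3036 0.     1.4312]
qvel [-0.0009 -0.0001 -0.0003 -0.0009  0.0005 -0.001 ]
tau [ 4.00000e-04 -4.80622e+01  2.98538e+01  1.93000e-02 -0.00000e+00
 -0.00000e+00]
tcp_pos [0.2001 0.5385 0.2304]
orientation [ 4.000e-04  8.211e-01  5.708e-01 -8.000e-04]
wrist_force [-0.695   0.272   0.2219]
ft_torque [ 0.0571  0.0053 -0.0467]
finger_gap 0.0854
side [[398.57646285   0.         318.27812417]
 [  0.         398.57646285 192.98937369]
 [  0.           0.           1.        ]] -0.033976074401730755 [[ 0.8326 -0.3242  0.4491  0.0229]
 [-0.5537 -0.5068  0.6608 -0.7641]
 [ 0.0134 -0.7988 -0.6014  0.7459]
 [ 0.      0.      0.      1.    ]]
shaker tip_of [([0.422, -0.106, 0.085], 0.66), ([0.598, -0.006, -0.001], 0.63), ([0.635, -0.348, 0.007], 0.5)]
bay0 tip_of [([0.557, 0.032, 0.076], 0.87), ([0.552, -0.041, 0.076], 0.84), ([0.555, -0.114, 0.077], 0.73), ([0.555, 0.105, 0.077], 0.56), ([0.531, 0.415, 0.0], 0.22)]
bay3 tip_of [([0.557, 0.032, 0.076], 0.87), ([0.552, -0.041, 0.076], 0.84), ([0.555, -0.114, 0.077], 0.73), ([0.555, 0.105, 0.077], 0.56
[... 1485 characters left out ...]
.338], 0.56)]
clamp_hinge tip_of [([0.704, -0.006, 0.128], 0.78)]
start_top tip_of [([0.429, -0.11, 0.083], 0.58)]
bottle0 tip_of [([0.549, -0.047, 0.074], 0.82), ([0.549, 0.112, 0.073], 0.6)]
jar0 tip_of [([0.528, 0.407, -0.001], 0.8), ([0.43, 0.302, 0.002], 0.75), ([0.461, 0.406, 0.0], 0.73), ([0.616, 0.305, -0.001], 0.51)]
tray tip_of [([0.552, -0.35, -0.003], 0.74)]
beaker tip_of [([0.636, -0.345, 0.006], 0.55), ([0.32, -0.378, -0.001], 0.38)]
washbottle tip_of [([0.322, -0.377, -0.003], 0.84), ([0.634, -0.345, 0.003], 0.15)]
mortar tip_of [([0.649, 0.422, 0.001], 0.9), ([0.458, 0.406, -0.002], 0.5), ([0.428, -0.106, 0.084], 0.24)]
screwdriver tip_of [([0.508, -0.553, -0.006], 0.59)]
1.4
```

View pics/a_side.png

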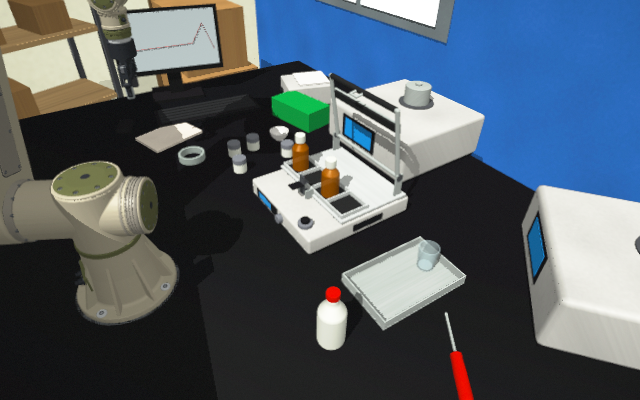

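View pics/a_top.png

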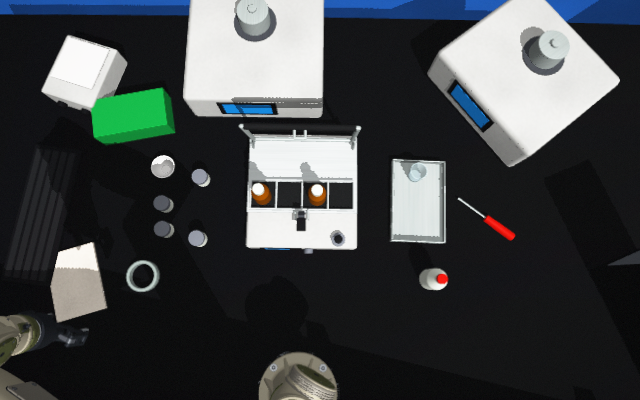

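Side picture: brown bottles at (300,150) and (330,180), in bays 0 and 2. Four jars are at (240,163), (253,142), (234,148) and (288,148). The top picture agrees: bottles at (261,193) and (317,195), jars at (163,203), (164,229), (197,238) and (200,177). I'll take bottle 2 first, because it is nearest the tray.

Call:
{"fn": "send_rows", "kwargs": {"targets": [[0.025, -0.041, 0, -7, 0], [0.025, -0.041, 0, -7, 0], [0.025, -0.041, 0, -7, 0], [0.025, -0.041, 0, -7, 0], [0.025, -0.041, 0, -7, 0], [0.025, -0.041, 0, -7, 0], [0.025, -0.041, 0, -7, 0], [0.025, -0.041, 0, -7, 0], [0.025, -0.041, 0, -7, 0], [0.025, -0.041, 0, -6.6, 0], [0.025, -0.041, 0, 0, 0], [0.025, -0.041, 0, 0, 0]], "newtons": 40}}

```text
clock: 2.6
tcp_pos: [0.5011, 0.0451, 0.2316]
orientation: [-0.0, 1.0, -0.0, 0.0]
wrist_force: [1.7, 0.3, 0.4]
finger_gap: 0.0851
```

```bash
cat > h.py <<'E'
from workcell import monitor, eyes, ticket
import cv2,numpy as np
def st():
    s=monitor.get_state()
    w,x,y,z=s["orientation"]; jx=np.array([1-2*(y*y+z*z),2*(x*y+w*z)])
    print("t",round(s["clock"],2),"tcp",np.round(s["tcp_pos"],4),"yaw",round(np.degrees(np.arctan2(jx[1],jx[0])),1),"F",np.round(s["wrist_force"],1),"gap",round(s["finger_gap"],4),"j",np.round(s["joint_pos"],2))
    return s
def shot(c,name,crop=None,scale=1):
    r=eyes.read_camera(c); im=r["img"][:,:,::-1]
    if crop: im=im[crop[1]:crop[3],crop[0]:crop[2]]
    im=cv2.resize(im,None,fx=scale,fy=scale,interpolation=cv2.INTER_CUBIC); cv2.imwrite(f"pics/{name}.png",im); return r
def cloud(r):
    K=r["camera_matrix"];k1=r["k1"];z=r["z_map"];h,w=z.shape
    v,u=np.mgrid[:h,:w].astype(float)
    n=cv2.undistortPoints(np.stack([u.ravel(),v.ravel()],1)[:,None],K,np.array([k1,0,0,0,0]))[:,0]
    P=np.stack([n[:,0]*z.ravel(),n[:,1]*z.ravel(),z.ravel()],1)
    P=P@r["pose"][:3,:3].T+r["pose"][:3,3]
    P[z.ravel()<=0]=np.nan
    return P.reshape(h,w,3)
def find(n,c,f="tip_of",m=0.15):
    o=[(np.round(d["xyz"],3).tolist(),round(d["conf"],2)) for d in getattr(eyes,f)(n,c) if d["conf"]>=m]; print(n,c,o); return o
E
python3 - <<'E'
from h import *
st()
r=shot("side","b_side",(230,60,430,260),3)
P=cloud(r)
r=eyes.read_camera("top");Q=cloud(r)
for nm,C in (("s",P),("t",Q)):
    for (x,y) in ((0.549,0.1115),(0.549,-0.045)):
        m=(np.hypot(C[...,0]-x,C[...,1]-y)<0.03)&(C[...,2]>0.186)&(C[...,2]<0.2)
        p=C[m]; print(nm,"cap",len(p),p.mean(0).round(4),(p.min(0)+p.max(0))/2)
    m=(C[...,0]>0.72)&(C[...,0]<0.9)&(abs(C[...,1])<0.15); p=C[m]; print("behind zmax",np.nanpercentile(p[:,2],[50,99]),p[p[:,2]>0.15][:,0].min())
E
```

```text
t 2.6 tcp [0.5011 0.0451 0.2316] yaw -0.0 F [1.7 0.3 0.4] gap 0.0851 j [-0.07  0.17 -0.14  1.26  0.    1.5 ]
s cap 52 [0.5466 0.1051 0.1891] [0.54768888 0.10823237 0.18917023]
s cap 61 [ 0.5452 -0.0507  0.1906] [ 0.54795235 -0.04851746  0.19065266]
behind zmax [0.08488997 0.1613748 ] 0.8074515962313955<stdin>:9: RuntimeWarning: Mean of empty slice.
  ret = um.true_divide(
Traceback (most recent call last):
ValueError: zero-size array to reduction operation minimum which has no identity
```

Call:
{"fn": "send_rows", "kwargs": {"targets": [[0.023, -0.043, 0, 0, 0], [0.024, -0.048, 0, 0, 0], [0, 0, 0, 0, 0], [0, 0, -0.035, 0, 0], [0, 0, -0.033, 0, 0], [0, 0, 0, 0, 150], [0, 0, 0, 0, 200], [0, 0, 0, 0, 255], [0, 0, 0, 0, 255], [0, 0, 0, 0, 255], [0, 0, 0, 0, 255], [0, 0, 0, 0, 255]], "newtons": 40}}

```text
clock: 3.9
tcp_pos: [0.5472, -0.0408, 0.1656]
orientation: [0.0, 1.0, 0.0, 0.002]
wrist_force: [0.5, 0.8, 7.5]
finger_gap: 0.0286
```

```bash
python3 - <<'E'
from h import *
st(); shot("side","c_side",(230,60,430,260),3)
E
```

```text
t 3.9 tcp [ 0.5472 -0.0408  0.1656] yaw 0.0 F [0.5 0.8 7.5] gap 0.0286 j [-0.22  0.29 -0.15  1.13  0.    1.35]
```

View pics/c_side.png

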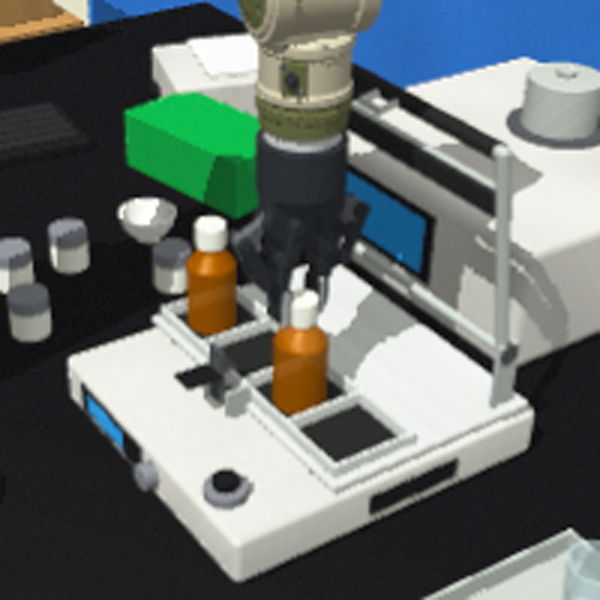

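The fingers have closed on bottle 2's cap (crop pixel 305,305) with a 28.6 mm opening. I'll test-lift it before carrying it.

Call:
{"fn": "send_rows", "kwargs": {"targets": [[0, 0, 0.01, 0, 255], [0, 0, 0.02, 0, 255], [0, 0, 0.03, 0, 255], [0, 0, 0, 0, 255]], "newtons": 50}}

```text
clock: 4.35
tcp_pos: [0.5477, -0.0412, 0.2277]
orientation: [0.001, 1.0, 0.0, 0.003]
wrist_force: [0.4, 0.2, -1.4]
finger_gap: 0.0281
```

```bash
python3 - <<'E'
from h import *
st(); r=shot("side","d_side",(230,60,430,260),3)
find("bottle0","side"); find("bottle0","top")
P=cloud(r)
m=(abs(P[...,0]-0.548)<0.03)&(abs(P[...,1]+0.046)<0.03)&(P[...,2]>0.1)&(P[...,2]<0.19)
p=P[m]
for z in np.arange(0.1,0.19,0.01):
    q=p[abs(p[:,2]-z)<0.005]; print(round(z,2),len(q),q.mean(0).round(3) if len(q) else '')
E
```

```text
t 4.35 tcp [ 0.5477 -0.0412  0.2277] yaw 0.0 F [ 0.4  0.2 -1.4] gap 0.0281 j [-0.22  0.26 -0.04  1.27 -0.    1.35]
bottle0 side [([0.548, 0.109, 0.076], 0.82), ([0.549, -0.044, 0.139], 0.8)]
bottle0 top [([0.548, -0.048, 0.073], 0.74), ([0.648, 0.422, -0.0], 0.37), ([0.552, 0.03, 0.075], 0.36)]
0.1 0 
0.11 0 
0.12 0 
0.13 0 
0.14 16 [ 0.535 -0.063  0.143]
0.15 56 [ 0.537 -0.063  0.15 ]
0.16 62 [ 0.538 -0.064  0.16 ]
0.17 59 [ 0.538 -0.062  0.17 ]
0.18 54 [ 0.536 -0.063  0.18 ]
```

View pics/d_side.png

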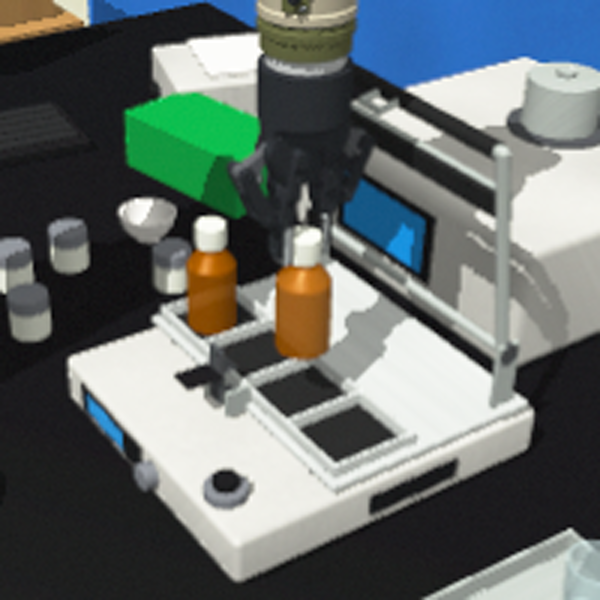

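Bottle 2 is lifted and hanging upright (crop pixel 303,300). I'll carry it to the tray.

Call:
{"fn": "send_rows", "kwargs": {"targets": [[-0.004, -0.015, 0, 0, 255], [-0.006, -0.03, 0, 0, 255], [-0.007, -0.035, 0, 0, 255], [-0.008, -0.035, 0, 0, 255], [-0.008, -0.035, 0, 0, 255], [-0.008, -0.035, 0, 0, 255], [-0.007, -0.035, 0, 0, 255], [-0.006, -0.03, 0, 0, 255], [-0.004, -0.015, 0, 0, 255], [0, 0, 0, 0, 255], [0, 0, 0, 0, 255]]}}

```text
clock: 5.6
tcp_pos: [0.4871, -0.3052, 0.2226]
orientation: [-0.001, 1.0, -0.0, -0.001]
wrist_force: [0.1, -0.5, -2.4]
finger_gap: 0.0284
```

```bash
python3 - <<'E'
from h import *
st(); find("bottle0","side"); find("bottle0","top"); find("tray","side");find("beaker","side")
E
```

```text
t 5.6 tcp [ 0.4871 -0.3052  0.2226] yaw -0.0 F [ 0.1 -0.5 -2.4] gap 0.0284 j [-0.7   0.32  0.03  1.29  0.    0.87]
bottle0 side [([0.548, 0.109, 0.076], 0.82), ([0.549, -0.044, 0.139], 0.8)]
bottle0 top [([0.548, -0.048, 0.073], 0.74), ([0.648, 0.422, -0.0], 0.37), ([0.552, 0.03, 0.075], 0.36)]
tray side [([0.552, -0.348, 0.002], 0.86), ([0.317, -0.384, -0.0], 0.74)]
beaker side [([0.634, -0.348, 0.01], 0.79)]
```

Call:
{"fn": "send_rows", "kwargs": {"targets": [[0, -0.002, -0.02, 0, 255], [0, 0, -0.035, 0, 255], [0, 0, -0.035, 0, 255], [0, 0, -0.02, 0, 255], [0, 0, -0.01, 0, 255], [0, 0, -0.005, 0, 255], [0, 0, 0, 0, 255], [0, 0, 0, 0, 255]]}}

```text
clock: 6.6
tcp_pos: [0.4886, -0.3082, 0.0997]
orientation: [0.001, 1.0, 0.0, 0.001]
wrist_force: [0.2, -0.4, -0.3]
finger_gap: 0.0285
```

```bash
sed -i 's/^def find.*/def look(c): return eyes.read_camera(c)\n&/' h.py; python3 - <<'E'
from h import *
st(); look("side"); find("bottle0","side"); look("top"); find("bottle0","top")
E
```

```text
t 6.6 tcp [ 0.4886 -0.3082  0.0997] yaw 0.0 F [ 0.2 -0.4 -0.3] gap 0.0285 j [-0.7   0.39 -0.18  1.    0.    0.87]
bottle0 side [([0.548, 0.11, 0.076], 0.68), ([0.645, 0.419, -0.001], 0.57), ([0.553, 0.109, 0.075], 0.55), ([0.503, -0.555, -0.002], 0.38)]
bottle0 top [([0.55, 0.116, 0.074], 0.69)]
```

Call:
{"fn": "send_rows", "kwargs": {"targets": [[0, 0, -0.003, 0, 255], [0, 0, -0.002, 0, 255], [0, 0, 0, 0, 255], [0, 0, 0, 0, 255]]}}

```text
clock: 7.2
tcp_pos: [0.4879, -0.3079, 0.0936]
orientation: [0.0, 1.0, 0.0, 0.0]
wrist_force: [1.2, -0.4, 1.7]
finger_gap: 0.0286
```

Call:
{"fn": "send_rows", "kwargs": {"targets": [[0, 0, -0.001, 0, 255], [0, 0, 0, 0, 200], [0, 0, 0, 0, 120], [0, 0, 0, 0, 60], [0, 0, 0, 0, 0], [0, 0, 0, 0, 0], [0, 0, 0.03, 0, 0], [0, 0, 0.045, 0, 0], [0, 0, 0.045, 0, 0]]}}

```text
clock: 8.1
tcp_pos: [0.487, -0.3072, 0.2127]
orientation: [-0.001, 1.0, 0.0, -0.001]
wrist_force: [2.2, -1.1, -0.1]
finger_gap: 0.0856
```

```bash
python3 - <<'E'
from h import *
st(); shot("side","e_side",(230,60,530,340),2.5); find("bottle0","side"); look("top"); find("bottle0","top"); find("jar0","top")
E
```

```text
t 8.1 tcp [ 0.487  -0.3072  0.2127] yaw 0.0 F [ 2.2 -1.1 -0.1] gap 0.0856 j [-0.7   0.32  0.01  1.26  0.    0.87]
bottle0 side [([0.49, -0.313, 0.003], 0.75), ([0.634, -0.347, 0.01], 0.53), ([0.554, -0.11, 0.076], 0.3)]
bottle0 top [([0.548, 0.111, 0.078], 0.69)]
jar0 top [([0.617, 0.306, 0.002], 0.72), ([0.525, 0.408, -0.002], 0.7), ([0.46, 0.408, -0.0], 0.63), ([0.432, 0.303, 0.006], 0.55), ([0.554, 0.029, 0.074], 0.37)]
```

View pics/e_side.png

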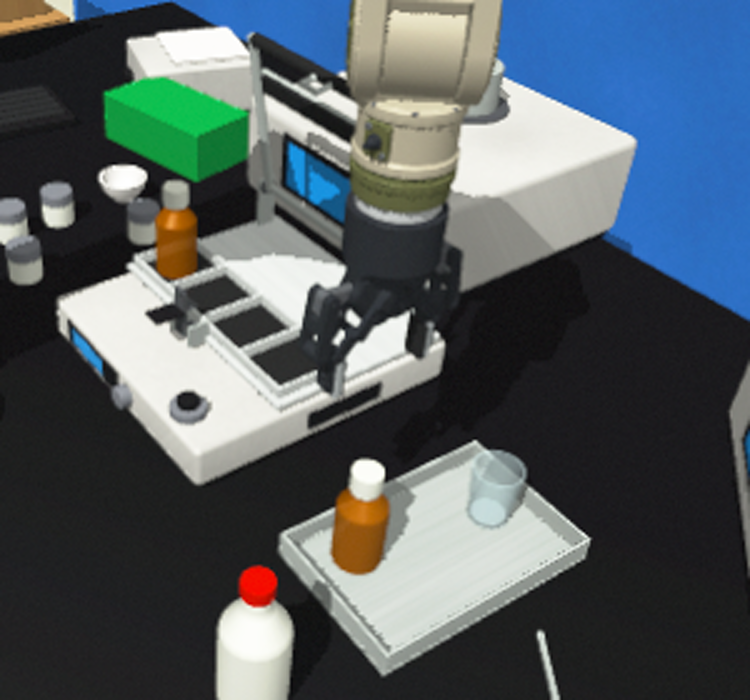

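Bottle 2 now stands in the tray (crop pixel 360,520), at about (0.490,-0.313). Next is bottle 0.

Call:
{"fn": "send_rows", "kwargs": {"targets": [[0, 0.02, 0.018, 0, 0], [0.006, 0.045, 0, 0, 0], [0.006, 0.045, 0, 0, 0], [0.007, 0.045, 0, 0, 0], [0.007, 0.045, 0, 0, 0], [0.007, 0.045, 0, 0, 0], [0.007, 0.045, 0, 0, 0], [0.007, 0.045, 0, 0, 0], [0.007, 0.045, 0, 0, 0], [0.007, 0.037, 0, 0, 0], [0, 0, 0, 0, 0], [0, 0, 0, 0, 0]]}}

```text
clock: 9.55
tcp_pos: [0.5476, 0.11, 0.2283]
orientation: [0.0, 1.0, 0.001, -0.002]
wrist_force: [0.0, 0.2, -0.1]
finger_gap: 0.0854
```

Call:
{"fn": "send_rows", "kwargs": {"targets": [[0, 0, -0.03, 0, 0], [0, 0, -0.03, 0, 0], [0, 0, 0, 0, 100], [0, 0, 0, 0, 200], [0, 0, 0, 0, 255], [0, 0, 0, 0, 255], [0, 0, 0, 0, 255], [0, 0, 0, 0, 255], [0, 0, 0.01, 0, 255], [0, 0, 0.02, 0, 255], [0, 0, 0.03, 0, 255], [0, 0, 0, 0, 255]]}}

```text
clock: 10.75
tcp_pos: [0.5508, 0.1096, 0.2348]
orientation: [-0.0, 1.0, 0.0, 0.004]
wrist_force: [-0.2, 0.3, -1.4]
finger_gap: 0.0276
```

```bash
python3 - <<'E'
from h import *
st(); shot("side","f_side",(230,60,530,340),2.5); find("bottle0","side")
E
```

```text
t 10.75 tcp [0.5508 0.1096 0.2348] yaw 0.0 F [-0.2  0.3 -1.4] gap 0.0276 j [0.05 0.28 0.01 1.29 0.   1.62]
bottle0 side [([0.489, -0.31, 0.002], 0.95), ([0.551, 0.109, 0.135], 0.82)]
```

View pics/f_side.png

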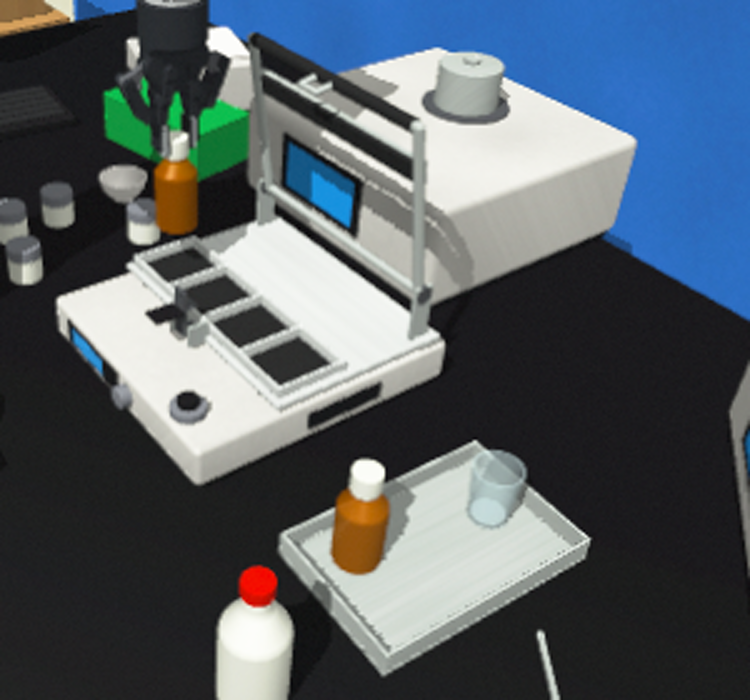

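Bottle 0 is lifted (crop pixel 177,195) and bottle 2 is still standing in the tray. I'll carry bottle 0 over, a little higher this time.

Call:
{"fn": "send_rows", "kwargs": {"targets": [[-0.002, -0.015, 0.015, 0, 255], [-0.004, -0.035, 0.015, 0, 255], [-0.006, -0.045, 0.0, 0, 255], [-0.006, -0.045, 0, 0, 255], [-0.006, -0.045, 0, 0, 255], [-0.006, -0.045, 0, 0, 255], [-0.006, -0.045, 0, 0, 255], [-0.006, -0.045, 0, 0, 255], [-0.006, -0.045, 0, 0, 255], [-0.006, -0.045, 0, 0, 255], [-0.004, -0.044, 0, 0, 255], [-0.002, -0.025, 0, 0, 255]]}}

```text
clock: 12.05
tcp_pos: [0.4873, -0.3726, 0.2582]
orientation: [-0.001, 1.0, -0.001, -0.001]
wrist_force: [0.4, 0.4, -0.6]
finger_gap: 0.028
```

Call:
{"fn": "send_rows", "kwargs": {"targets": [[0, -0.015, 0, 0, 255], [0, 0, 0, 0, 255], [0, 0, 0, 0, 255]]}}

```text
clock: 12.35
tcp_pos: [0.4886, -0.3836, 0.2595]
orientation: [-0.001, 1.0, 0.0, -0.001]
wrist_force: [0.2, 0.0, -1.6]
finger_gap: 0.0284
```

```bash
python3 - <<'E'
from h import *
st(); look("side"); find("bottle0","side")
E
```

```text
t 12.35 tcp [ 0.4886 -0.3836  0.2595] yaw 0.0 F [ 0.2  0.  -1.6] gap 0.0284 j [-0.8   0.4   0.25  1.41  0.    0.78]
bottle0 side [([0.491, -0.312, 0.007], 0.96), ([0.618, 0.306, -0.001], 0.64)]
```

Call:
{"fn": "send_rows", "kwargs": {"targets": [[0, 0, -0.02, 0, 255], [0, 0, -0.04, 0, 255], [0, 0, -0.04, 0, 255], [0, 0, -0.035, 0, 255], [0, 0, -0.015, 0, 255], [0, 0, -0.007, 0, 255], [0, 0, 0, 0, 255], [0, 0, 0, 0, 255]]}}

```text
clock: 13.25
tcp_pos: [0.4896, -0.3847, 0.1048]
orientation: [0.001, 1.0, 0.001, 0.001]
wrist_force: [0.7, 0.3, -0.7]
finger_gap: 0.0281
```

Call:
{"fn": "send_rows", "kwargs": {"targets": [[0, 0, -0.003, 0, 255], [0, 0, 0, 0, 255], [0, 0, 0, 0, 255]]}}

```text
clock: 13.55
tcp_pos: [0.4889, -0.385, 0.101]
orientation: [0.0, 1.0, 0.0, 0.0]
wrist_force: [-0.4, -0.1, -1.0]
finger_gap: 0.0279
```

Call:
{"fn": "send_rows", "kwargs": {"targets": [[0, 0, -0.002, 0, 255], [0, 0, 0, 0, 255], [0, 0, 0, 0, 255]]}}

```text
clock: 13.85
tcp_pos: [0.4891, -0.3854, 0.1003]
orientation: [0.001, 1.0, -0.0, 0.001]
wrist_force: [-2.0, 1.2, 7.8]
finger_gap: 0.0277
```

Call:
{"fn": "send_rows", "kwargs": {"targets": [[0, 0, 0, 0, 200], [0, 0, 0, 0, 120], [0, 0, 0, 0, 60], [0, 0, 0, 0, 0], [0, 0, 0, 0, 0], [0, 0, 0.03, 0, 0], [0, 0, 0.045, 0, 0], [0, 0, 0.045, 0, 0], [0, 0.045, 0, 0, 0], [0, 0.045, 0, 0, 0], [0, 0.045, 0, 0, 0], [0, 0.045, 0, 0, 0]]}}

```text
clock: 15.05
tcp_pos: [0.4884, -0.2032, 0.2183]
orientation: [0.0, 1.0, -0.0, 0.0]
wrist_force: [1.0, 0.1, 0.9]
finger_gap: 0.0855
```

```bash
python3 - <<'E'
from h import *
st(); shot("side","g_side",(220,60,520,340),2.5); find("bottle0","side"); find("jar0","side");look("top"); find("bottle0","top"); find("jar0","top")
E
```

```text
t 15.05 tcp [ 0.4884 -0.2032  0.2183] yaw -0.0 F [1.  0.1 0.9] gap 0.0855 j [-0.55  0.23 -0.1   1.24  0.    1.03]
bottle0 side [([0.489, -0.311, 0.002], 0.8), ([0.487, -0.382, 0.002], 0.7)]
jar0 side [([0.617, 0.307, -0.001], 0.72), ([0.431, 0.304, 0.005], 0.66), ([0.53, 0.414, 0.0], 0.66), ([0.458, 0.4, -0.002], 0.55)]
bottle0 top [([0.489, -0.38, 0.003], 0.55)]
jar0 top [([0.53, 0.409, -0.002], 0.8), ([0.617, 0.306, 0.0], 0.79), ([0.486, -0.383, 0.003], 0.73), ([0.431, 0.3, 0.004], 0.69), ([0.463, 0.405, -0.001], 0.69)]
```

View pics/g_side.png

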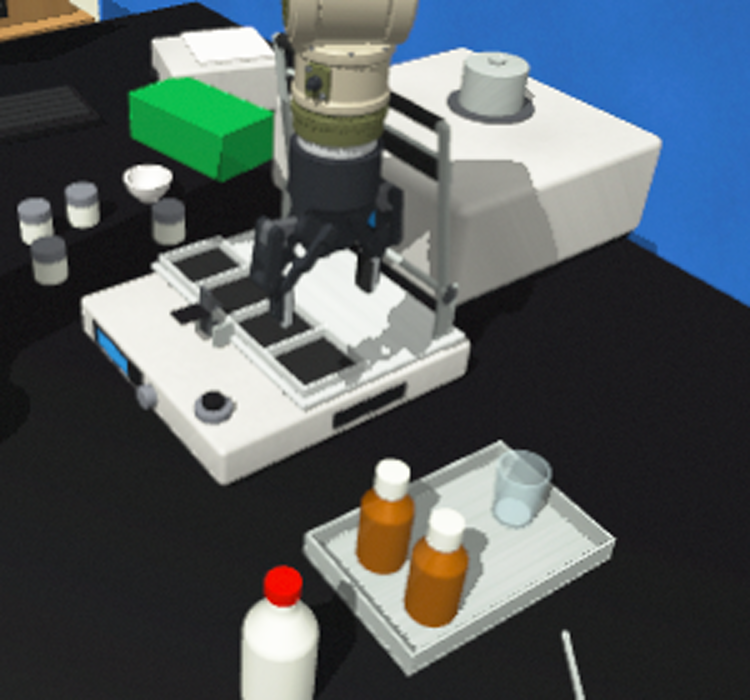

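Both bottles stand in the tray (crop pixels 385,520 and 437,570), and all four jars are where they were. Next is the nearest jar, at (0.431,0.303).

Call:
{"fn": "send_rows", "kwargs": {"targets": [[-0.002, 0.03, 0, 0, 0], [-0.005, 0.045, 0, 0, 0], [-0.005, 0.045, 0, 0, 0], [-0.005, 0.045, 0, 0, 0], [-0.005, 0.045, 0, 0, 0], [-0.005, 0.045, 0, 0, 0], [-0.005, 0.045, 0, 0, 0], [-0.005, 0.045, 0, 0, 0], [-0.005, 0.045, 0, 0, 0], [-0.005, 0.045, 0, 0, 0], [-0.005, 0.045, 0, 0, 0], [-0.005, 0.025, 0, 0, 0]]}}

```text
clock: 16.55
tcp_pos: [0.4327, 0.3024, 0.218]
orientation: [-0.0, 1.0, 0.0, 0.0]
wrist_force: [0.6, -0.2, -0.3]
finger_gap: 0.0851
```

Call:
{"fn": "send_rows", "kwargs": {"targets": [[0, 0, 0, 0, 0], [0, 0, -0.03, 0, 0], [0, 0, -0.045, 0, 0], [0, 0, -0.045, 0, 0], [0, 0, -0.045, 0, 0], [0, 0, -0.025, 0, 0], [0, 0, 0, 0, 0], [0, 0, 0, 0, 0]]}}

```text
clock: 17.35
tcp_pos: [0.4326, 0.2992, 0.0285]
orientation: [0.0, 1.0, -0.001, -0.0]
wrist_force: [0.2, 1.4, 0.3]
finger_gap: 0.0852
```

```bash
python3 - <<'E'
from h import *
st(); shot("side","h_side",(180,60,420,260),3); find("jar0","side")
E
```

```text
t 17.35 tcp [0.4326 0.2992 0.0285] yaw -0.1 F [0.2 1.4 0.3] gap 0.0852 j [ 0.45  0.37 -0.4   0.8  -0.    2.03]
jar0 side [([0.432, 0.301, 0.002], 0.78), ([0.529, 0.413, 0.002], 0.65), ([0.616, 0.305, -0.003], 0.6), ([0.458, 0.402, -0.001], 0.58), ([0.646, 0.42, 0.001], 0.47)]
```

View pics/h_side.png

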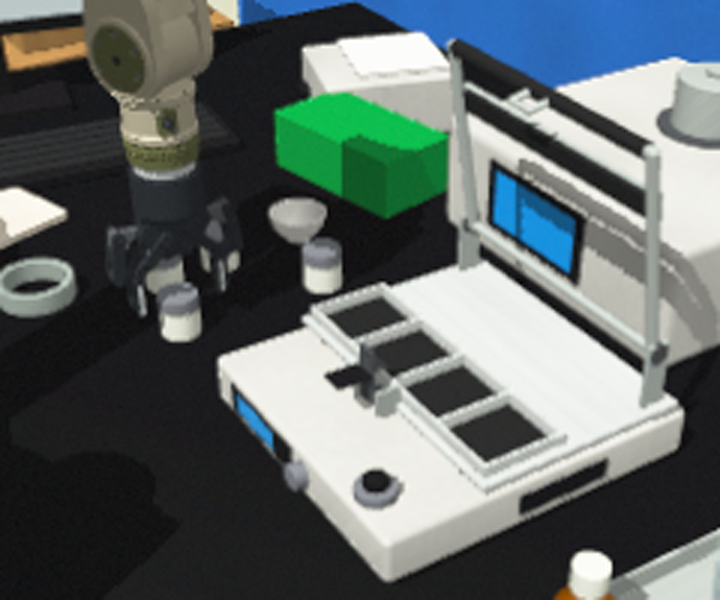

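The fingers straddle the jar (crop pixel 180,315). I'll lower a little and grip.

Call:
{"fn": "send_rows", "kwargs": {"targets": [[-0.001, 0.003, -0.013, 0, 0], [0, 0, 0, 0, 60], [0, 0, 0, 0, 120], [0, 0, 0, 0, 180], [0, 0, 0, 0, 255], [0, 0, 0, 0, 255], [0, 0, 0, 0, 255]], "newtons": 40}}

```text
clock: 18.15
tcp_pos: [0.4309, 0.3036, 0.0158]
orientation: [-0.0, 1.0, 0.0, 0.0]
wrist_force: [-0.2, 1.5, 4.4]
finger_gap: 0.0452
```

Call:
{"fn": "send_rows", "kwargs": {"targets": [[0, 0, 0.015, 0, 255], [0, 0, 0.035, 0, 255], [0, 0, 0.045, 0, 255], [0, 0, 0.045, 0, 255], [0, 0, 0.02, 0, 255], [0, 0, 0, 0, 255], [0, 0, 0, 0, 255]]}}

```text
clock: 18.85
tcp_pos: [0.4305, 0.3031, 0.1748]
orientation: [0.0, 1.0, 0.0, -0.0]
wrist_force: [0.6, -1.1, -1.7]
finger_gap: 0.0451
```

```bash
python3 - <<'E'
from h import *
st(); look("side"); find("jar0","side"); find("bay0","side")
E
```

```text
t 18.85 tcp [0.4305 0.3031 0.1748] yaw 0.0 F [ 0.6 -1.1 -1.7] gap 0.0451 j [ 0.46  0.24 -0.19  1.14 -0.    2.03]
jar0 side [([0.43, 0.301, 0.162], 0.76), ([0.617, 0.303, -0.004], 0.69), ([0.456, 0.401, -0.001], 0.64), ([0.53, 0.416, 0.002], 0.57)]
bay0 side [([0.551, -0.043, 0.076], 0.97), ([0.557, -0.114, 0.078], 0.97), ([0.554, 0.031, 0.076], 0.75), ([0.556, 0.109, 0.074], 0.56)]
```

Call:
{"fn": "send_rows", "kwargs": {"targets": [[0.005, -0.015, 0.01, 0, 255], [0.011, -0.038, 0.01, 0, 255], [0.012, -0.041, 0, 0, 255], [0.012, -0.041, 0, 0, 255], [0.012, -0.041, 0, 0, 255], [0.012, -0.041, 0, 0, 255], [0.012, -0.041, 0, 0, 255], [0.012, -0.041, 0, 0, 255], [0.012, -0.041, 0, 0, 255], [0.012, -0.041, 0, 0, 255], [0.01, -0.031, 0, 0, 255], [0.002, -0.005, 0, 0, 255]]}}

```text
clock: 20.2
tcp_pos: [0.5549, -0.1172, 0.1932]
orientation: [0.0, 1.0, -0.002, -0.001]
wrist_force: [-0.6, 0.9, -0.5]
finger_gap: 0.0454
```

Call:
{"fn": "send_rows", "kwargs": {"targets": [[0, 0, 0, 0, 255], [0, 0, -0.02, 0, 255], [0, 0, -0.035, 0, 255], [0, 0, -0.03, 0, 255], [0, 0, -0.008, 0, 255], [0, 0, 0, 0, 255], [0, 0, 0, 0, 255]]}}

```text
clock: 20.9
tcp_pos: [0.5553, -0.1131, 0.1035]
orientation: [0.0, 1.0, 0.001, 0.001]
wrist_force: [0.1, 0.4, -0.1]
finger_gap: 0.0451
```

```bash
python3 - <<'E'
from h import *
st(); shot("side","i_side",(220,60,460,260),3); find("jar0","side"); look("top"); find("bay0","top"); find("jar0","top")
E
```

```text
t 20.9 tcp [ 0.5553 -0.1131  0.1035] yaw 0.1 F [ 0.1  0.4 -0.1] gap 0.0451 j [-0.34  0.37 -0.2   1.    0.    1.23]
jar0 side [([0.556, -0.111, 0.091], 0.87), ([0.529, 0.414, -0.001], 0.76), ([0.457, 0.402, -0.002], 0.54), ([0.611, 0.306, -0.002], 0.48)]
bay0 top [([0.551, 0.104, 0.075], 0.97), ([0.554, 0.033, 0.073], 0.93), ([0.556, -0.041, 0.077], 0.67), ([0.634, -0.344, 0.005], 0.26)]
jar0 top [([0.616, 0.305, -0.0], 0.79), ([0.534, 0.409, 0.0], 0.79), ([0.459, 0.406, 0.0], 0.61)]
```

View pics/i_side.png

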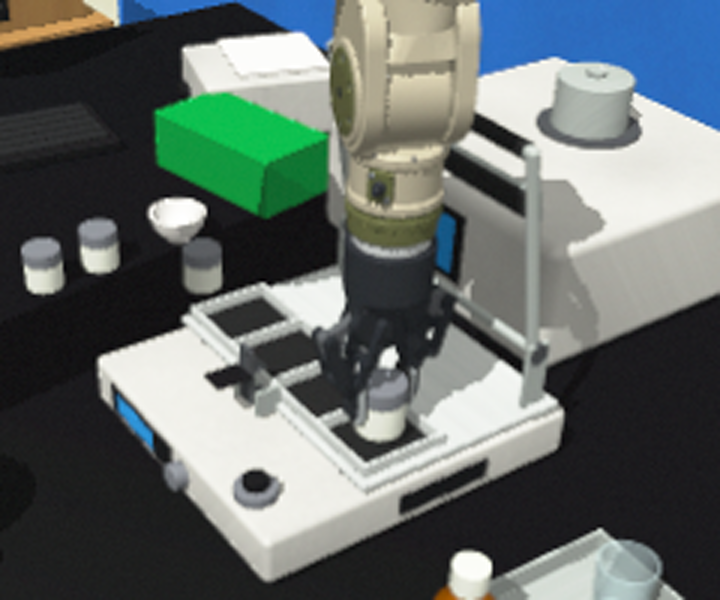

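The jar is over bay 3 (crop pixel 383,405). I'll lower it.

Call:
{"fn": "send_rows", "kwargs": {"targets": [[0, 0, -0.006, 0, 255], [0, 0, -0.004, 0, 255], [0, 0, 0, 0, 255], [0, 0, 0, 0, 255]]}}

```text
clock: 21.55
tcp_pos: [0.5544, -0.1137, 0.0919]
orientation: [-0.0, 1.0, 0.0, -0.0]
wrist_force: [-0.4, -0.0, -0.8]
finger_gap: 0.0451
```

Call:
{"fn": "send_rows", "kwargs": {"targets": [[0, 0, -0.002, 0, 255], [0, 0, 0, 0, 255], [0, 0, 0, 0, 255]]}}

```text
clock: 21.85
tcp_pos: [0.5545, -0.1137, 0.0918]
orientation: [0.0, 1.0, 0.0, 0.0]
wrist_force: [-4.7, 1.4, 11.1]
finger_gap: 0.0452
```

Call:
{"fn": "send_rows", "kwargs": {"targets": [[0, 0, 0, 0, 100], [0, 0, 0, 0, 60], [0, 0, 0, 0, 30], [0, 0, 0, 0, 0], [0, 0, 0.03, 0, 0], [0, 0, 0.045, 0, 0], [0, 0.03, 0.045, 0, 0], [0, 0.045, 0, 0, 0], [0, 0.045, 0, 0, 0], [0, 0.045, 0, 0, 0]]}}

```text
clock: 22.85
tcp_pos: [0.5548, 0.0503, 0.2074]
orientation: [0.0, 1.0, -0.0, 0.001]
wrist_force: [0.0, -0.3, -0.3]
finger_gap: 0.0853
```

```bash
python3 - <<'E'
from h import *
st(); look("side"); find("jar0","side"); look("top"); find("jar0","top"); st()
E
```

```text
t 22.85 tcp [0.5548 0.0503 0.2074] yaw -0.0 F [ 0.  -0.3 -0.3] gap 0.0853 j [-0.05  0.29 -0.05  1.23  0.    1.52]
jar0 side [([0.556, -0.113, 0.079], 0.74), ([0.456, 0.403, -0.003], 0.7), ([0.531, 0.414, 0.003], 0.56), ([0.615, 0.305, 0.002], 0.54), ([0.669, -0.007, 0.331], 0.16)]
jar0 top [([0.461, 0.408, -0.003], 0.67), ([0.529, 0.406, -0.001], 0.61), ([0.558, -0.116, 0.081], 0.6), ([0.615, 0.305, -0.001], 0.55)]
t 23.05 tcp [0.5545 0.0501 0.2067] yaw 0.2 F [-0.4 -0.1  0.2] gap 0.0853 j [-0.05  0.29 -0.05  1.23 -0.    1.51]
```

The first jar is in bay 3. Next is the jar at (0.615,0.305).

Call:
{"fn": "send_rows", "kwargs": {"targets": [[0.01, 0.04, 0, 0, 0], [0.01, 0.045, 0, 0, 0], [0.01, 0.045, 0, 0, 0], [0.01, 0.045, 0, 0, 0], [0.011, 0.045, 0, 0, 0], [0.01, 0.035, 0, 0, 0], [0, 0, -0.03, 0, 0], [0, 0, -0.045, 0, 0], [0, 0, -0.045, 0, 0], [0, 0, -0.045, 0, 0], [0, 0, -0.01, 0, 0], [0, 0, 0, 0, 0]]}}

```text
clock: 24.25
tcp_pos: [0.6146, 0.3021, 0.0297]
orientation: [0.001, 1.0, -0.001, -0.002]
wrist_force: [0.3, 0.3, 0.1]
finger_gap: 0.0851
```

```bash
python3 - <<'E'
from h import *
look("side"); st();find("jar0","side")
E
```

```text
t 24.3 tcp [0.6164 0.303  0.0323] yaw -0.1 F [-0.1 -0.5 -0.4] gap 0.0859 j [ 0.34  0.64  0.06  0.99 -0.    1.91]
jar0 side [([0.538, -0.106, 0.079], 0.9), ([0.455, 0.404, 0.0], 0.76), ([0.615, 0.304, -0.005], 0.58), ([0.53, 0.413, -0.002], 0.49)]
```

Call:
{"fn": "send_rows", "kwargs": {"targets": [[0, 0.001, -0.016, 0, 0], [0, 0, 0, 0, 60], [0, 0, 0, 0, 120], [0, 0, 0, 0, 180], [0, 0, 0, 0, 255], [0, 0, 0, 0, 255], [0, 0, 0, 0, 255], [0, 0, 0.015, 0, 255], [0, 0, 0.035, 0, 255], [0, 0, 0.045, 0, 255], [0, 0, 0.045, 0, 255], [0, 0, 0.03, 0, 255]]}}

```text
clock: 25.55
tcp_pos: [0.6166, 0.3054, 0.1912]
orientation: [-0.001, 1.0, 0.0, 0.002]
wrist_force: [-0.0, 0.5, -0.5]
finger_gap: 0.0448
```

Call:
{"fn": "send_rows", "kwargs": {"targets": [[-0.01, -0.01, 0.01, 0, 255], [-0.01, -0.03, 0, 0, 255], [-0.01, -0.04, 0, 0, 255], [-0.01, -0.04, 0, 0, 255], [-0.01, -0.04, 0, 0, 255], [0, 0, 0, 0, 255]]}}

```text
clock: 26.15
tcp_pos: [0.5644, 0.141, 0.1973]
orientation: [0.001, 1.0, -0.002, -0.0]
wrist_force: [0.6, 0.3, -1.6]
finger_gap: 0.0452
```

```bash
python3 - <<'E'
from h import *
st(); shot("side","j_side",(200,60,440,260),3); find("jar0","side"); look("top"); find("jar0","top")
E
```

```text
t 26.15 tcp [0.5644 0.141  0.1973] yaw -0.3 F [ 0.6  0.3 -1.6] gap 0.0452 j [ 0.11  0.34 -0.    1.23 -0.    1.68]
jar0 side [([0.538, -0.103, 0.079], 0.8), ([0.455, 0.401, 0.0], 0.74), ([0.566, 0.14, 0.179], 0.65), ([0.596, -0.006, -0.002], 0.5), ([0.53, 0.413, 0.0], 0.48)]
jar0 top [([0.539, -0.106, 0.078], 0.67), ([0.529, 0.409, -0.001], 0.49), ([0.461, 0.405, -0.0], 0.47), ([0.567, 0.144, 0.18], 0.39)]
```

View pics/j_side.png

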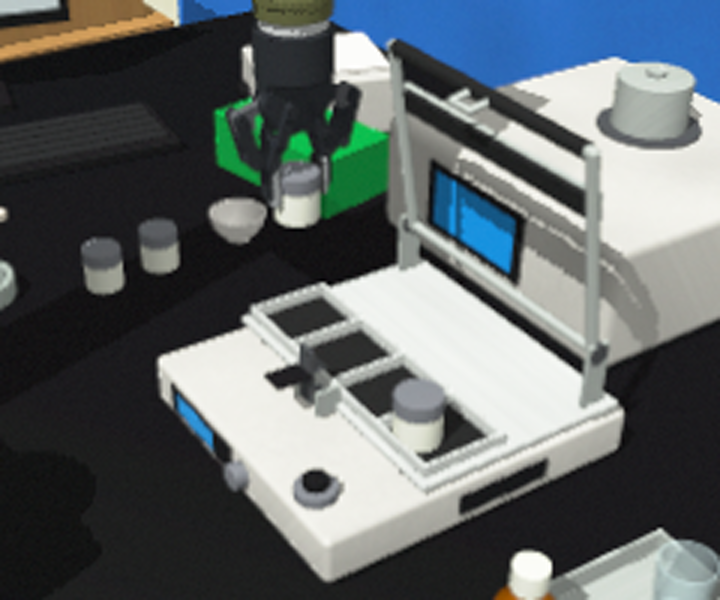

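Something has knocked the jar in bay 3 forward inside its bay, to about (0.538,-0.105). It is still upright between the walls (crop pixel 418,415). I'll carry the second jar to bay 2.

Call:
{"fn": "send_rows", "kwargs": {"targets": [[-0.002, -0.035, 0, 0, 255], [-0.003, -0.045, 0, 0, 255], [-0.003, -0.045, 0, 0, 255], [-0.002, -0.04, 0, 0, 255], [-0.001, -0.018, 0, 0, 255], [0, 0, 0, 0, 255], [0, 0, -0.02, 0, 255], [0, 0, -0.035, 0, 255], [0, 0, -0.03, 0, 255], [0, 0, -0.008, 0, 255], [0, 0, 0, 0, 255], [0, 0, 0, 0, 255]]}}

```text
clock: 27.55
tcp_pos: [0.5558, -0.0373, 0.1042]
orientation: [0.0, 1.0, 0.001, 0.001]
wrist_force: [0.3, 0.4, -1.2]
finger_gap: 0.045
```

```bash
python3 - <<'E'
from h import *
r=look("side"); st(); find("jar0","side")
C=cloud(r); p=C[(np.hypot(C[...,0]-0.538,C[...,1]+0.105)<0.016)&(C[...,2]>0.118)]
A=np.c_[p[:,:2]-p[:,:2].mean(0),np.ones(len(p))]; print(len(p),np.linalg.lstsq(A,p[:,2],rcond=None)[0])
E
```

```text
t 27.6 tcp [ 0.5562 -0.0376  0.1046] yaw 0.1 F [ 0.8  0.2 -1.5] gap 0.045 j [-0.21  0.35 -0.23  0.99  0.    1.36]
jar0 side [([0.537, -0.105, 0.078], 0.82), ([0.532, 0.415, 0.001], 0.75), ([0.454, 0.402, -0.002], 0.63), ([0.552, -0.35, 0.003], 0.6), ([0.555, -0.038, 0.085], 0.49)]
73 [0.21438273 1.36175473 0.13359732]
```

Call:
{"fn": "send_rows", "kwargs": {"targets": [[0, -0.003, -0.006, 0, 255], [0, 0, -0.004, 0, 255], [0, 0, 0, 0, 255], [0, 0, 0, 0, 255]]}}

```text
clock: 28.05
tcp_pos: [0.5555, -0.0416, 0.0943]
orientation: [0.0, 1.0, -0.0, 0.001]
wrist_force: [-1.4, 0.0, 6.3]
finger_gap: 0.0451
```

Call:
{"fn": "send_rows", "kwargs": {"targets": [[0, 0, -0.002, 0, 255], [0, 0, 0, 0, 255], [0, 0, 0, 0, 255]]}}

```text
clock: 28.35
tcp_pos: [0.5556, -0.0416, 0.0943]
orientation: [0.001, 1.0, -0.0, 0.002]
wrist_force: [-5.4, -0.2, 18.3]
finger_gap: 0.0451
```

Call:
{"fn": "send_rows", "kwargs": {"targets": [[0, 0, 0.001, 0, 100], [0, 0, 0, 0, 60], [0, 0, 0, 0, 30], [0, 0, 0, 0, 0], [0, 0, 0.03, 0, 0], [0, 0, 0.045, 0, 0], [0, 0.03, 0.04, 0, 0], [-0.005, 0.045, 0, 0, 0], [-0.005, 0.045, 0, 0, 0], [-0.005, 0.045, 0, 0, 0], [-0.005, 0.045, 0, 0, 0], [0, 0, 0, 0, 0]]}}

```text
clock: 29.55
tcp_pos: [0.5335, 0.1738, 0.2065]
orientation: [-0.001, 1.0, 0.003, -0.0]
wrist_force: [-0.5, -0.7, 0.0]
finger_gap: 0.0854
```

```bash
python3 - <<'E'
from h import *
st(); r=shot("side","k_side",(200,60,440,260),3); find("jar0","side"); look("top"); find("jar0","top")
C=cloud(r)
for x,y in ((0.537,-0.105),(0.5555,-0.042)):
    p=C[(np.hypot(C[...,0]-x,C[...,1]-y)<0.016)&(C[...,2]>0.118)&(C[...,2]<0.14)]
    A=np.c_[p[:,:2]-p[:,:2].mean(0),np.ones(len(p))]; print(len(p),np.linalg.lstsq(A,p[:,2],rcond=None)[0])
E
```

```text
t 29.55 tcp [0.5335 0.1738 0.2065] yaw 0.4 F [-0.5 -0.7  0. ] gap 0.0854 j [ 0.17  0.29 -0.04  1.24  0.    1.73]
jar0 side [([0.538, -0.107, 0.076], 0.82), ([0.455, 0.401, 0.0], 0.8), ([0.554, -0.041, 0.076], 0.73), ([0.531, 0.413, -0.001], 0.55)]
jar0 top [([0.489, -0.381, 0.001], 0.69), ([0.558, -0.041, 0.075], 0.66), ([0.54, -0.105, 0.077], 0.61)]
72 [-0.01159392  0.03810237  0.12819015]
57 [-0.02261467 -0.00022953  0.12785378]
```

View pics/k_side.png

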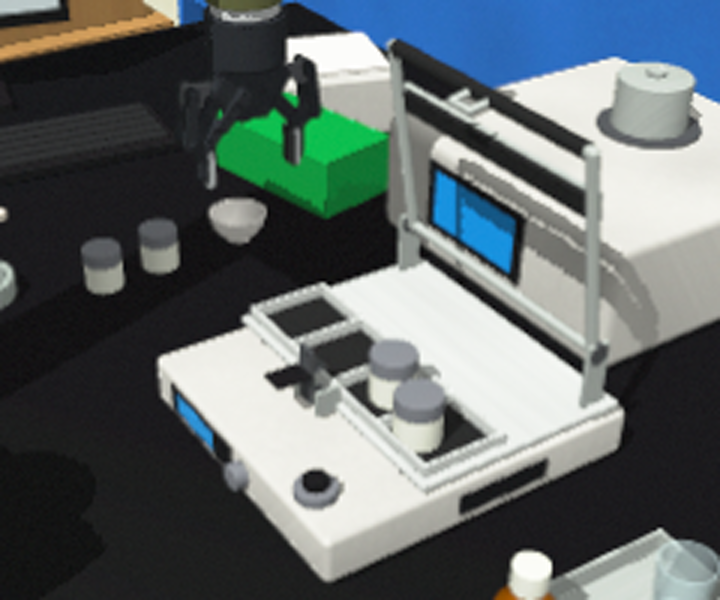

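Bays 2 and 3 hold upright jars (crop pixels 393,370 and 418,415), with level caps. Next is the jar at (0.530,0.412). I'll turn the jaws along y, since its neighbour is close in x.

Call:
{"fn": "send_rows", "kwargs": {"targets": [[0, 0.02, 0, 8.5, 0], [0, 0.03, 0, 8.5, 0], [0, 0.03, 0, 8.5, 0], [-0.002, 0.03, 0, 8.5, 0], [-0.001, 0.03, 0, 8.5, 0], [0, 0.03, 0, 8.5, 0], [0, 0.025, 0, 8.5, 0], [0, 0.02, 0, 8.5, 0], [0, 0.02, 0, 8.5, 0], [0, 0.003, 0, 8.5, 0], [0, 0, 0, 5, 0], [0, 0, 0, 0, 0]]}}

```text
clock: 30.95
tcp_pos: [0.5327, 0.4055, 0.2065]
orientation: [-0.0, 0.708, 0.706, -0.0]
wrist_force: [0.0, -0.2, -0.5]
finger_gap: 0.0855
```

Call:
{"fn": "send_rows", "kwargs": {"targets": [[0, 0, -0.03, 0, 0], [0, 0, -0.045, 0, 0], [0, 0, -0.045, 0, 0], [0, 0, -0.045, 0, 0], [0, 0, -0.01, 0, 0], [0, 0, 0, 0, 0]]}}

```text
clock: 31.55
tcp_pos: [0.5308, 0.4052, 0.0301]
orientation: [-0.001, 0.708, 0.706, -0.002]
wrist_force: [-0.7, -0.7, -0.3]
finger_gap: 0.0855
```

```bash
python3 - <<'E'
from h import *
r=look("side"); st(); find("jar0","side")
look("top"); find("jar0","top")
E
```

```text
t 31.6 tcp [0.5324 0.4064 0.0326] yaw 89.9 F [-0.7  0.7 -0. ] gap 0.0853 j [0.53 0.61 0.01 0.97 0.   0.53]
jar0 side [([0.558, -0.04, 0.079], 0.85), ([0.539, -0.104, 0.08], 0.79), ([0.457, 0.4, -0.002], 0.63), ([0.53, 0.415, 0.001], 0.46)]
jar0 top [([0.463, 0.406, -0.0], 0.75), ([0.541, -0.106, 0.079], 0.62), ([0.556, -0.043, 0.076], 0.6), ([0.526, 0.408, -0.001], 0.54), ([0.636, -0.346, 0.003], 0.54)]
```

Call:
{"fn": "send_rows", "kwargs": {"targets": [[-0.002, 0.005, -0.016, 0, 0], [0, 0, 0, 0, 60], [0, 0, 0, 0, 120], [0, 0, 0, 0, 180], [0, 0, 0, 0, 255], [0, 0, 0, 0, 255], [0, 0, 0, 0, 255], [0, 0, 0.015, 0, 255], [0, 0, 0.035, 0, 255], [0, 0, 0.045, 0, 255], [0, 0, 0.045, 0, 255], [0, 0, 0.04, 0, 255]]}}

```text
clock: 32.95
tcp_pos: [0.5297, 0.412, 0.1995]
orientation: [0.0, 0.707, 0.707, 0.001]
wrist_force: [1.0, 0.6, -1.3]
finger_gap: 0.0451
```

Call:
{"fn": "send_rows", "kwargs": {"targets": [[0, -0.01, 0, -5, 255], [0, -0.02, 0, -8.5, 255], [0.001, -0.03, 0, -8.5, 255], [0.002, -0.03, 0, -8.5, 255], [0.002, -0.03, 0, -8.5, 255], [0.003, -0.03, 0, -8.5, 255], [0.003, -0.03, 0, -8.5, 255], [0.003, -0.03, 0, -8.5, 255], [0.003, -0.03, 0, -8.5, 255], [0.003, -0.03, 0, -8.5, 255], [0.002, -0.02, 0, -8.5, 255], [0, 0, 0, 0, 255]]}}

```text
clock: 34.15
tcp_pos: [0.552, 0.1196, 0.197]
orientation: [0.0, 1.0, -0.003, 0.001]
wrist_force: [-0.5, -0.5, -1.1]
finger_gap: 0.0449
```

```bash
python3 - <<'E'
from h import *
st(); shot("side","l_side",(200,60,440,260),3); find("jar0","side"); look("top"); find("jar0","top"); find("bay0","top"); st()
E
```

```text
t 34.15 tcp [0.552  0.1196 0.197 ] yaw -0.3 F [-0.5 -0.5 -1.1] gap 0.0449 j [ 0.07  0.3  -0.05  1.21 -0.    1.65]
jar0 side [([0.538, -0.104, 0.082], 0.9), ([0.548, 0.118, 0.182], 0.66), ([0.559, -0.041, 0.075], 0.64), ([0.455, 0.403, -0.003], 0.62), ([0.319, -0.383, 0.002], 0.3), ([0.503, -0.557, -0.004], 0.17)]
jar0 top [([0.56, -0.041, 0.073], 0.79), ([0.537, -0.106, 0.079], 0.66), ([0.459, 0.404, -0.002], 0.62), ([0.547, 0.119, 0.179], 0.44)]
bay0 top [([0.552, -0.116, 0.074], 0.82), ([0.551, 0.1, 0.076], 0.77), ([0.554, -0.042, 0.072], 0.72), ([0.554, 0.032, 0.072], 0.57)]
t 34.4 tcp [0.5515 0.1229 0.1962] yaw 0.2 F [ 0.8  0.6 -1.2] gap 0.045 j [ 0.08  0.31 -0.05  1.21  0.    1.65]
```

View pics/l_side.png

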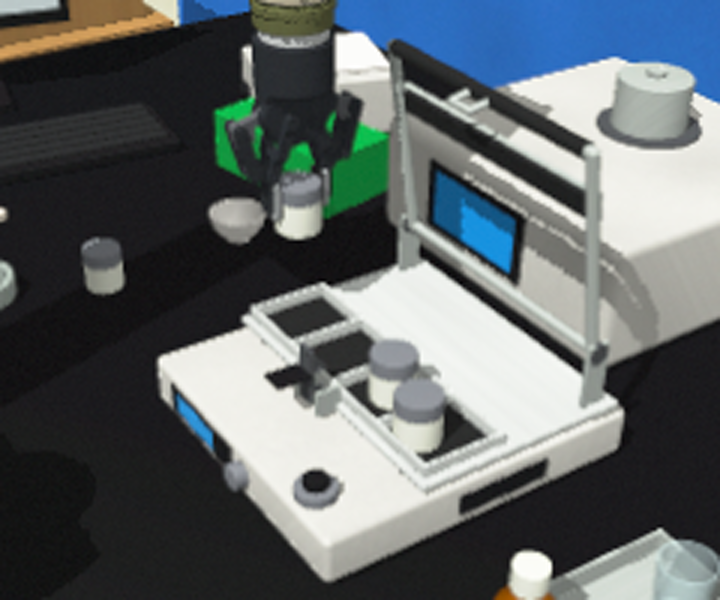

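The third jar is held (crop pixel 298,205). It goes to bay 1.

Call:
{"fn": "send_rows", "kwargs": {"targets": [[0.001, -0.025, 0, 0, 255], [0.002, -0.04, 0, 0, 255], [0.001, -0.024, 0, 0, 255], [0, 0, 0, 0, 255], [0, 0, -0.02, 0, 255], [0, 0, -0.035, 0, 255], [0, 0, -0.03, 0, 255], [0, 0, -0.008, 0, 255], [0, 0, 0, 0, 255], [0, 0, 0, 0, 255]]}}

```text
clock: 35.4
tcp_pos: [0.5566, 0.0337, 0.1042]
orientation: [0.0, 1.0, 0.001, 0.001]
wrist_force: [1.2, -0.5, -1.0]
finger_gap: 0.0449
```

```bash
python3 - <<'E'
from h import *
look("side"); st(); find("jar0","side")
E
```

```text
t 35.45 tcp [0.557  0.0335 0.1047] yaw 0.1 F [ 1.   0.5 -1.1] gap 0.0453 j [-0.08  0.35 -0.23  0.99  0.    1.49]
jar0 side [([0.558, -0.04, 0.077], 0.81), ([0.539, -0.102, 0.076], 0.76), ([0.456, 0.402, -0.002], 0.75), ([0.552, 0.036, 0.09], 0.62)]
```

Call:
{"fn": "send_rows", "kwargs": {"targets": [[0, 0, -0.006, 0, 255], [0, 0, -0.004, 0, 255], [0, 0, 0, 0, 255], [0, 0, 0, 0, 255]]}}

```text
clock: 35.9
tcp_pos: [0.5555, 0.033, 0.0928]
orientation: [-0.0, 1.0, 0.0, -0.0]
wrist_force: [0.6, 0.7, 0.1]
finger_gap: 0.0444
```

Call:
{"fn": "send_rows", "kwargs": {"targets": [[0, 0, -0.001, 0, 255], [0, 0, 0, 0, 255], [0, 0, 0, 0, 255]]}}

```text
clock: 36.2
tcp_pos: [0.5558, 0.033, 0.0922]
orientation: [0.0, 1.0, 0.0, 0.0]
wrist_force: [-0.6, 0.0, 1.2]
finger_gap: 0.0453
```

Call:
{"fn": "send_rows", "kwargs": {"targets": [[0, 0, -0.001, 0, 255], [0, 0, 0, 0, 255], [0, 0, 0, 0, 100], [0, 0, 0, 0, 60], [0, 0, 0, 0, 30], [0, 0, 0, 0, 0], [0, 0, 0.03, 0, 0], [0, 0, 0.045, 0, 0], [0, 0.03, 0.04, 0, 0], [-0.01, 0.045, 0, 0, 0], [-0.01, 0.045, 0, 0, 0], [-0.01, 0.045, 0, 0, 0]]}}

```text
clock: 37.4
tcp_pos: [0.5256, 0.1994, 0.2064]
orientation: [-0.0, 1.0, -0.0, 0.001]
wrist_force: [1.1, -0.0, 0.2]
finger_gap: 0.0853
```

```bash
python3 - <<'E'
from h import *
look("side"); st(); find("jar0","side"); look("top"); find("jar0","top")
E
```

```text
t 37.45 tcp [0.5232 0.2057 0.2062] yaw 0.3 F [-1.5  3.3 -0.4] gap 0.0855 j [ 0.23  0.3  -0.04  1.23  0.    1.79]
jar0 side [([0.554, 0.034, 0.074], 0.88), ([0.54, -0.106, 0.079], 0.81), ([0.554, -0.04, 0.077], 0.75), ([0.456, 0.403, -0.002], 0.54)]
jar0 top [([0.554, 0.025, 0.074], 0.63), ([0.558, -0.04, 0.076], 0.57), ([0.54, -0.106, 0.08], 0.53)]
```

Call:
{"fn": "send_rows", "kwargs": {"targets": [[-0.012, 0.04, 0, 0, 0], [-0.013, 0.04, 0, 0, 0], [-0.014, 0.042, 0, 0, 0], [-0.014, 0.042, 0, 0, 0], [-0.015, 0.042, 0, 0, 0], [0, 0, 0, 0, 0], [0, 0, -0.03, 0, 0], [0, 0, -0.045, 0, 0], [0, 0, -0.045, 0, 0], [0, 0, -0.045, 0, 0], [0, 0, -0.01, 0, 0], [0, 0, 0, 0, 0]]}}

```text
clock: 38.8
tcp_pos: [0.4572, 0.4017, 0.0293]
orientation: [0.001, 1.0, -0.001, -0.002]
wrist_force: [0.7, 0.0, 0.8]
finger_gap: 0.0856
```

```bash
python3 - <<'E'
from h import *
look("side"); st(); find("jar0","side"); look("top"); find("jar0","top")
E
```

```text
t 38.85 tcp [0.4587 0.4031 0.0315] yaw -0.1 F [-0.  -0.2  0.6] gap 0.0856 j [ 0.59  0.51 -0.17  0.89 -0.    2.16]
jar0 side [([0.553, 0.031, 0.076], 0.79), ([0.54, -0.106, 0.079], 0.75), ([0.458, 0.399, -0.002], 0.72), ([0.556, -0.042, 0.074], 0.59), ([0.557, 0.108, 0.078], 0.48)]
jar0 top [([0.551, 0.027, 0.074], 0.8), ([0.56, -0.04, 0.075], 0.76), ([0.552, -0.35, -0.002], 0.69), ([0.461, 0.406, -0.001], 0.66), ([0.539, -0.107, 0.077], 0.55)]
```

Call:
{"fn": "send_rows", "kwargs": {"targets": [[0, 0, -0.015, 0, 0], [0, 0, 0, 0, 60], [0, 0, 0, 0, 120], [0, 0, 0, 0, 180], [0, 0, 0, 0, 255], [0, 0, 0, 0, 255], [0, 0, 0, 0, 255], [0, 0, 0.015, 0, 255], [0, 0, 0.035, 0, 255], [0, 0, 0.045, 0, 255], [0, 0, 0.045, 0, 255], [0, 0, 0.04, 0, 255]]}}

```text
clock: 40.2
tcp_pos: [0.4577, 0.4041, 0.1985]
orientation: [-0.0, 1.0, 0.0, 0.001]
wrist_force: [0.2, 0.7, 0.2]
finger_gap: 0.0449
```

Call:
{"fn": "send_rows", "kwargs": {"targets": [[0.006, -0.02, 0, 0, 255], [0.012, -0.04, 0, 0, 255], [0.014, -0.042, 0, 0, 255], [0.014, -0.042, 0, 0, 255], [0.014, -0.042, 0, 0, 255], [0.014, -0.042, 0, 0, 255], [0.014, -0.04, 0, 0, 255], [0.009, -0.025, 0, 0, 255], [0, 0, 0, 0, 255], [0, 0, 0, 0, 255]]}}

```text
clock: 41.2
tcp_pos: [0.5546, 0.1106, 0.196]
orientation: [-0.0, 1.0, -0.001, -0.0]
wrist_force: [0.2, 0.1, -0.2]
finger_gap: 0.0447
```

```bash
python3 - <<'E'
from h import *
look("side"); st(); find("jar0","side"); find("bay0","side")
E
```

```text
t 41.25 tcp [0.5544 0.1113 0.196 ] yaw 0.0 F [-0.5 -0.2  0.7] gap 0.045 j [ 0.06  0.31 -0.05  1.21  0.    1.63]
jar0 side [([0.554, 0.033, 0.075], 0.84), ([0.537, -0.106, 0.077], 0.66), ([0.553, 0.109, 0.178], 0.52), ([0.554, -0.111, 0.077], 0.41)]
bay0 side [([0.556, 0.031, 0.077], 0.98), ([0.557, -0.112, 0.078], 0.95), ([0.553, -0.043, 0.076], 0.77), ([0.555, 0.107, 0.074], 0.62)]
```

Call:
{"fn": "send_rows", "kwargs": {"targets": [[0, -0.004, -0.02, 0, 255], [0, 0, -0.035, 0, 255], [0, 0, -0.03, 0, 255], [0, 0, -0.012, 0, 255], [0, 0, -0.004, 0, 255], [0, 0, 0, 0, 255], [0, 0, 0, 0, 255]]}}

```text
clock: 42.05
tcp_pos: [0.5559, 0.1074, 0.0965]
orientation: [-0.0, 1.0, 0.0, 0.001]
wrist_force: [0.3, 1.0, -0.3]
finger_gap: 0.0451
```

Call:
{"fn": "send_rows", "kwargs": {"targets": [[0, 0, -0.002, 0, 255], [0, 0, 0, 0, 255], [0, 0, 0, 0, 255]]}}

```text
clock: 42.35
tcp_pos: [0.5551, 0.107, 0.0936]
orientation: [-0.0, 1.0, 0.0, 0.001]
wrist_force: [-0.2, 0.8, 1.8]
finger_gap: 0.0449
```

Call:
{"fn": "send_rows", "kwargs": {"targets": [[0, 0, -0.001, 0, 255], [0, 0, 0, 0, 255], [0, 0, 0, 0, 100], [0, 0, 0, 0, 60], [0, 0, 0, 0, 30], [0, 0, 0, 0, 0], [0, 0, 0.03, 0, 0], [0, 0, 0.045, 0, 0], [0, 0.02, 0.045, 0, 0], [0, 0.045, 0.045, 0, 0], [0, 0.045, 0.04, 0, 0], [0, 0, 0, 0, 0]]}}

```text
clock: 43.55
tcp_pos: [0.5565, 0.2039, 0.2858]
orientation: [-0.002, 1.0, 0.002, 0.004]
wrist_force: [0.5, -0.5, -0.1]
finger_gap: 0.0852
```

```bash
python3 - <<'E'
from h import *
st(); r=shot("side","m_side",(220,60,420,230),4); find("jar0","side"); find("clamp_bar","side"); find("clamp_hinge","side"); find("start_top","side"); q=shot("top","m_top",(230,110,380,270),4); find("jar0","top"); find("clamp_bar","top");find("clamp_hinge","top");find("start_top","top");find("bottle0","top")
C=cloud(r);D=cloud(q)
for c in (C,D):
    m=(abs(c[...,1])<0.14)&(c[...,2]>0.315)&(c[...,2]<0.36)&(c[...,0]>0.63)&(c[...,0]<0.72); p=c[m]; print(len(p),p.min(0).round(3),p.max(0).round(3),np.median(p,0).round(4)); t=p[p[:,2]>0.337]; print(len(t),np.median(t,0).round(4))
for x,y in ((0.538,-0.105),(0.556,-0.041),(0.554,0.033),(0.555,0.107)):
    p=C[(np.hypot(C[...,0]-x,C[...,1]-y)<0.016)&(C[...,2]>0.118)&(C[...,2]<0.14)]
    A=np.c_[p[:,:2]-p[:,:2].mean(0),np.ones(len(p))]; print(len(p),np.linalg.lstsq(A,p[:,2],rcond=None)[0])
E
```

```text
t 43.55 tcp [0.5565 0.2039 0.2858] yaw 0.3 F [ 0.5 -0.5 -0.1] gap 0.0852 j [0.22 0.33 0.21 1.43 0.   1.78]
jar0 side [([0.557, -0.041, 0.074], 0.8), ([0.556, 0.031, 0.077], 0.8), ([0.537, -0.106, 0.075], 0.77), ([0.556, 0.103, 0.071], 0.71)]
clamp_bar side [([0.668, -0.006, 0.331], 0.58), ([0.556, -0.113, 0.074], 0.28)]
clamp_hinge side [([0.707, -0.006, 0.133], 0.78)]
start_top side [([0.424, -0.104, 0.083], 0.42), ([0.558, -0.043, 0.074], 0.3)]
jar0 top [([0.55, 0.026, 0.074], 0.7), ([0.557, -0.04, 0.077], 0.63), ([0.558, 0.108, 0.073], 0.56), ([0.538, -0.104, 0.08], 0.53)]
clamp_bar top [([0.668, -0.003, 0.335], 0.77), ([0.554, -0.04, 0.074], 0.43)]
clamp_hinge top [([0.551, -0.351, -0.002], 0.73), ([0.431, -0.106, 0.083], 0.67), ([0.698, -0.008, 0.129], 0.61)]
start_top top [([0.431, -0.104, 0.084], 0.47)]
bottle0 top [([0.49, -0.315, 0.005], 0.89), ([0.488, -0.382, 0.003], 0.75), ([0.634, -0.344, 0.007], 0.29)]
539 [ 0.639 -0.14   0.316] [0.676 0.138 0.344] [ 0.6633 -0.016   0.3377]
294 [ 0.6652 -0.0221  0.3409]
874 [ 0.639 -0.139  0.315] [0.677 0.138 0.347] [ 0.6656 -0.0024  0.3396]
658 [ 0.6672 -0.0035  0.3406]
70 [ 0.01576681 -0.01572345  0.12812223]
59 [-0.02495321 -0.00976471  0.1281603 ]
52 [-0.01548595  0.01400116  0.12837535]
44 [0.01450095 0.02080687 0.1258887 ]
```

View pics/m_side.png

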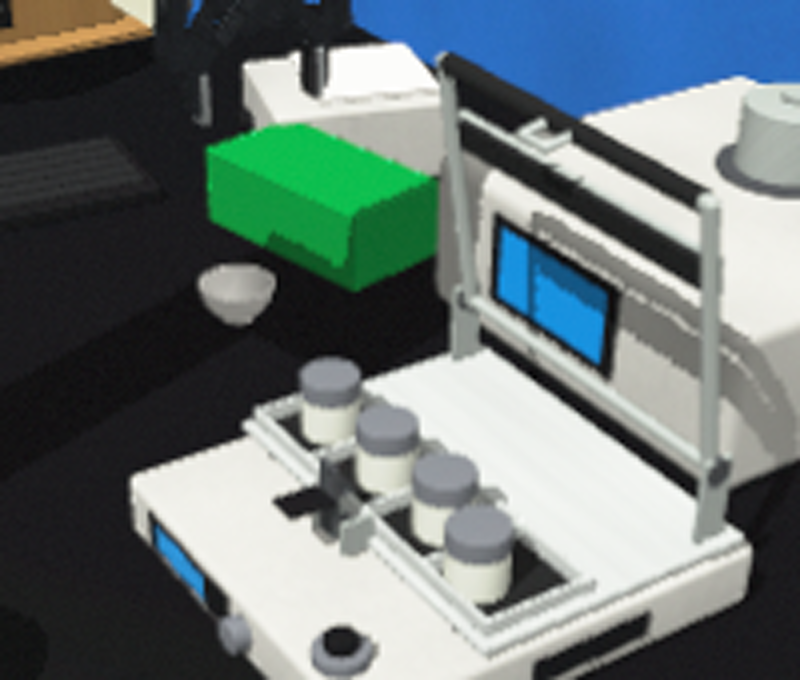

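View pics/m_top.png

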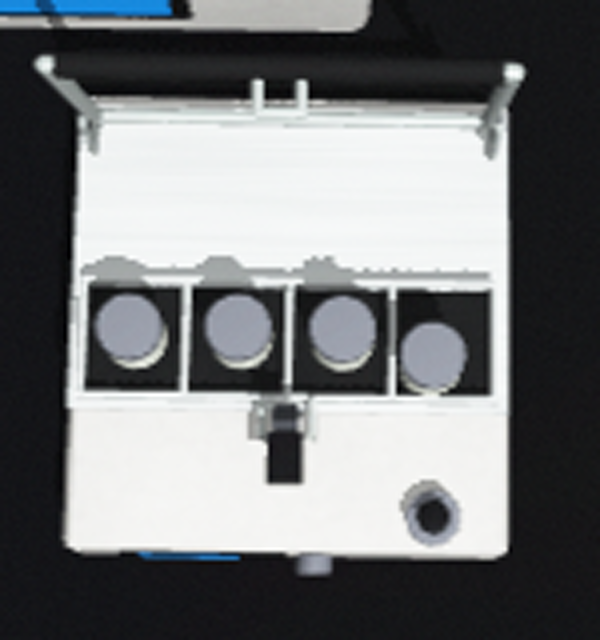

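All four jars stand upright, one per bay (side crop 330,400; 385,445; 445,500; 478,555). The top crop shows the same, with the bay 3 jar near its front wall but inside. Next I'll work out the path for the frame.

```bash
python3 - <<'E'
from h import *
C=cloud(eyes.read_camera("side")); D=cloud(eyes.read_camera("top"))
for c in (C,D):
    m=(abs(c[...,1]+0.004)<0.03)&(c[...,2]>0.095)&(c[...,0]>0.43)&(c[...,0]<0.515); p=c[m]; print("catch",len(p),p.min(0).round(3),p.max(0).round(3))
    q=p[p[:,2]>0.12]; print(len(q),q.min(0).round(3) if len(q) else '',q.max(0).round(3) if len(q) else '')
    m=(abs(c[...,1]+0.05)<0.04)&(c[...,2]>0.2)&(c[...,2]<0.325)&(c[...,0]>0.6)&(c[...,0]<0.72); p=c[m]; print("strip",len(p),np.percentile(p,[2,98],axis=0).round(3))
th=np.linspace(1.4,0.06,17); hx,hz,R=0.7035,0.132,0.205
prev=None
for t in th:
    cx,cz=hx-R*np.cos(t),hz+R*np.sin(t)
    f=np.clip((1.4-t)/0.5,0,1); psi=np.radians(20+60*f)
    s=16*np.clip((1.2-t)/0.7,0,1)
    zo=8*np.sin(psi)/1000; xo=8*np.cos(psi)/1000
    if s>1: zo=max(zo,0.0078)
    X=cx+xo+0.011-s/1000; Z=cz+zo
    print(round(t,2),round(X,4),round(Z,4), None if prev is None else np.round([X-prev[0],Z-prev[1]],4)); prev=(X,Z)
E
```

```text
catch 166 [ 0.446 -0.023  0.095] [0.509 0.01  0.138]
36 [ 0.482 -0.014  0.12 ] [0.497 0.004 0.138]
strip 228 [[ 0.675 -0.089  0.27 ]
 [ 0.687 -0.013  0.295]]
catch 167 [ 0.448 -0.024  0.095] [0.504 0.012 0.138]
31 [ 0.482 -0.014  0.121] [0.494 0.003 0.138]
strip 36 [[ 0.675 -0.089  0.267]
 [ 0.679 -0.019  0.287]]
1.4 0.6872 0.3368 None
1.32 0.6698 0.3344 [-0.0174 -0.0024]
1.23 0.6526 0.3305 [-0.0172 -0.0039]
1.15 0.6345 0.3268 [-0.0181 -0.0037]
1.06 0.6161 0.3191 [-0.0184 -0.0077]
0.98 0.5982 0.3102 [-0.0178 -0.0089]
0.9 0.5811 0.3001 [-0.0171 -0.0101]
0.81 0.5663 0.2889 [-0.0149 -0.0113]
0.73 0.5524 0.2766 [-0.0139 -0.0123]
0.65 0.5396 0.2633 [-0.0128 -0.0133]
0.56 0.5279 0.2492 [-0.0117 -0.0141]
0.48 0.5179 0.2343 [-0.01   -0.0149]
0.4 0.5107 0.2188 [-0.0073 -0.0156]
0.31 0.5047 0.2027 [-0.0059 -0.0161]
0.23 0.5002 0.1861 [-0.0046 -0.0165]
0.14 0.497 0.1692 [-0.0032 -0.0169]
0.06 0.4953 0.1522 [-0.0017 -0.0171]
```

Catch hook spans y -0.014 to 0.004 and tops out at 0.138, so I'll press the bar at y≈0.045, clear of it.

Call:
{"fn": "send_rows", "kwargs": {"targets": [[0, -0.01, 0.03, 8.5, 100], [0, -0.02, 0.035, 8.5, 255], [0, -0.025, 0.035, 8.5, 255], [0, -0.025, 0.02, 8.5, 255], [0, -0.025, 0, 8.5, 255], [0, -0.025, 0, 8.5, 255], [0, -0.025, 0, 8.5, 255], [0, -0.007, 0, 8.5, 255], [0, 0, 0, 8.5, 255], [0, 0, 0, 8.5, 255], [0, 0, 0, 5, 255], [0, 0, 0, 0, 255]]}}

```text
clock: 45.4
tcp_pos: [0.5547, 0.0376, 0.4006]
orientation: [0.0, 0.707, 0.707, 0.0]
wrist_force: [-0.6, 0.6, -0.6]
finger_gap: 0.0004
```

```bash
python3 - <<'E'
from h import *
st()
E
```

```text
t 45.4 tcp [0.5547 0.0376 0.4006] yaw 90.0 F [-0.6  0.6 -0.6] gap 0.0004 j [-0.08  0.3   0.44  1.71  0.   -0.08]
```

Call:
{"fn": "send_rows", "kwargs": {"targets": [[0.03, 0.007, 0, 0, 255], [0.04, 0, 0, 0, 255], [0.04, 0, 0, 0, 255], [0.029, 0, 0, 0, 255], [0, 0, 0, 0, 255], [0, 0, 0, 0, 255]]}}

```text
clock: 46.0
tcp_pos: [0.6947, 0.0446, 0.3973]
orientation: [-0.001, 0.708, 0.707, -0.001]
wrist_force: [0.3, 0.7, 0.4]
finger_gap: 0.0002
```

```bash
python3 - <<'E'
from h import *
st(); shot("side","n_side",(300,20,460,180),4)
E
```

```text
t 46.0 tcp [0.6947 0.0446 0.3973] yaw 89.9 F [0.3 0.7 0.4] gap 0.0002 j [-0.05  0.71  1.12  1.98  0.   -0.05]
```

View pics/n_side.png

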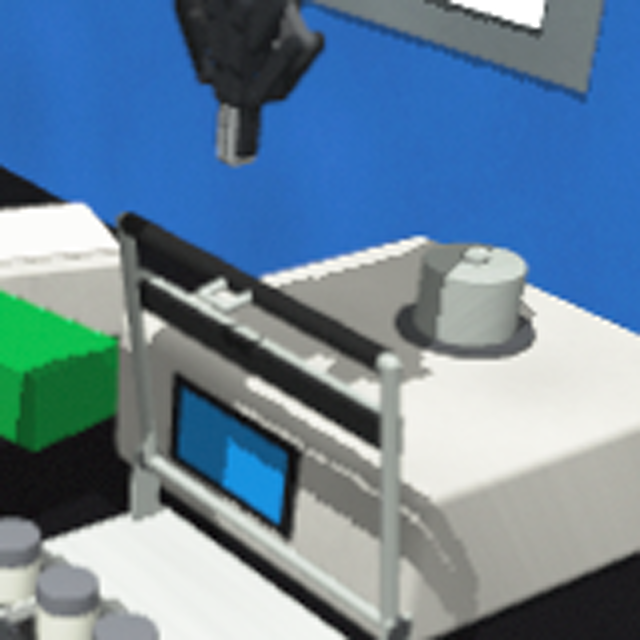

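The closed fingers are above and just behind the bar (crop pixel 238,150). I'll lower behind it and start the arc.

Call:
{"fn": "send_rows", "kwargs": {"targets": [[0, 0, -0.03, 0, 255], [0, 0, -0.031, 0, 255], [0, 0, 0, 0, 255], [-0.008, 0, -0.001, 0, 255], [-0.008, 0, -0.001, 0, 255], [-0.008, 0, -0.001, 0, 255], [0, 0, 0, 0, 255]]}}

```text
clock: 46.75
tcp_pos: [0.6684, 0.0449, 0.3419]
orientation: [0.002, 0.707, 0.707, 0.002]
wrist_force: [-3.3, 0.8, 5.6]
finger_gap: -0.0002
```

```bash
python3 - <<'E'
from h import *
st(); shot("side","o_side",(300,20,460,180),4); find("clamp_bar","side")
E
```

```text
t 46.75 tcp [0.6684 0.0449 0.3419] yaw 90.0 F [-3.3  0.8  5.6] gap -0.0002 j [-0.05  0.53  0.64  1.68  0.   -0.05]
clamp_bar side [([0.668, -0.004, 0.331], 0.77), ([0.644, 0.417, -0.001], 0.25)]
```

View pics/o_side.png

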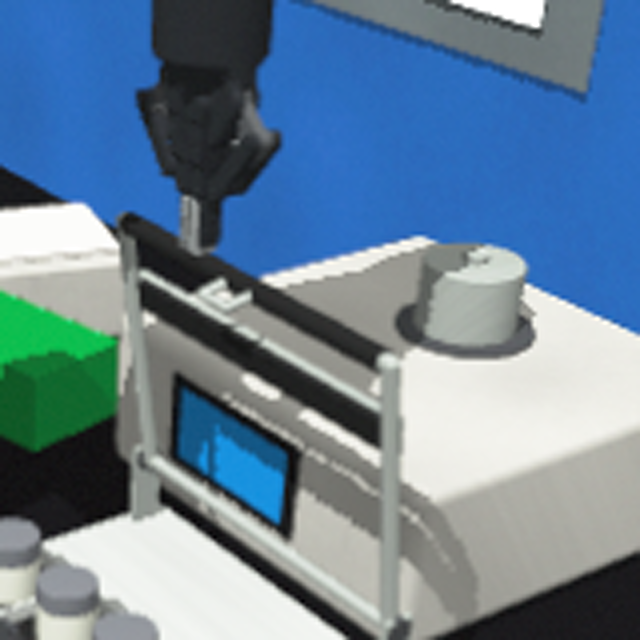

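The fingers rode up onto the top of the bar (crop pixel 200,248). I'll back off and go lower behind it.

Call:
{"fn": "send_rows", "kwargs": {"targets": [[0, 0, 0.02, 0, 255], [0.03, 0, 0, 0, 255], [0, 0, 0, 0, 255], [0, 0, -0.026, 0, 255], [0, 0, 0, 0, 255], [0, 0, 0, 0, 255], [0, 0, 0, 0, 255]]}}

```text
clock: 47.55
tcp_pos: [0.6997, 0.0448, 0.3333]
orientation: [0.001, 0.707, 0.707, 0.001]
wrist_force: [-0.4, -0.5, 0.2]
finger_gap: -0.0002
```

```bash
python3 - <<'E'
from h import *
st(); shot("side","p_side",(300,20,460,180),4); find("clamp_bar","side")
E
```

```text
t 47.55 tcp [0.6997 0.0448 0.3333] yaw 90.0 F [-0.4 -0.5  0.2] gap -0.0002 j [-0.05  0.61  0.77  1.72  0.   -0.05]
clamp_bar side [([0.669, -0.005, 0.332], 0.88)]
```

View pics/p_side.png

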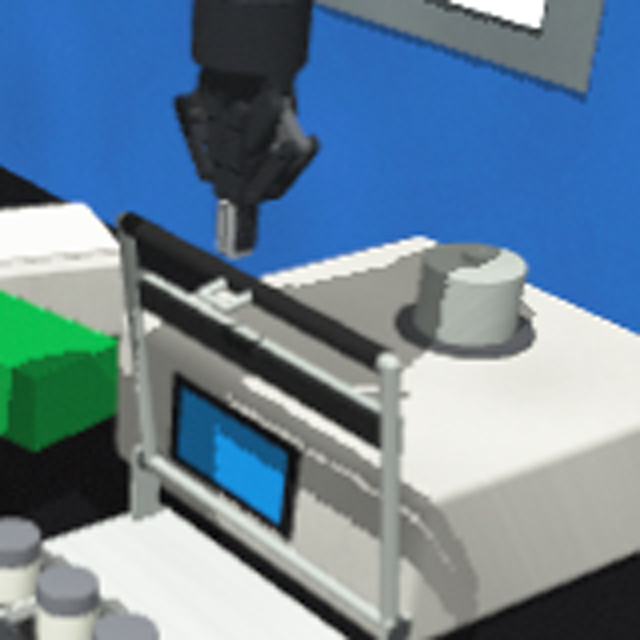

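Call:
{"fn": "send_rows", "kwargs": {"targets": [[0, 0, -0.003, 0, 255], [-0.013, 0, 0, 0, 255], [-0.017, 0, 0, 0, 255], [-0.017, 0, 0, 0, 255], [-0.018, 0, -0.004, 0, 255], [-0.018, 0, -0.007, 0, 255], [-0.018, 0, -0.009, 0, 255], [0, 0, 0, 0, 255]]}}

```text
clock: 48.45
tcp_pos: [0.5967, 0.0449, 0.3079]
orientation: [-0.0, 0.707, 0.707, -0.0]
wrist_force: [0.6, 1.3, 4.6]
finger_gap: 0.0001
```

```bash
python3 - <<'E'
from h import *
st(); shot("side","q_side",(260,20,460,220),4); find("clamp_bar","side")
E
```

```text
t 48.45 tcp [0.5967 0.0449 0.3079] yaw 90.0 F [0.6 1.3 4.6] gap 0.0001 j [-0.06  0.36  0.29  1.51  0.   -0.06]
clamp_bar side [([0.586, -0.004, 0.3], 0.81)]
```

View pics/q_side.png

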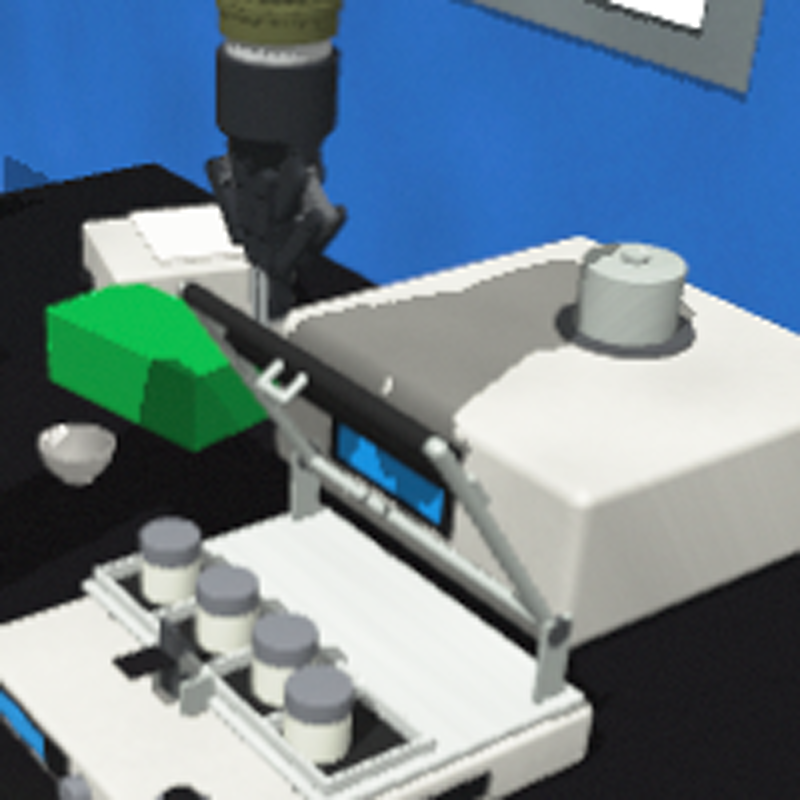

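The frame is being driven down (the bar lies from about 190,290 to 430,445 in the crop) and everything else is undisturbed. I'll continue the arc.

Call:
{"fn": "send_rows", "kwargs": {"targets": [[-0.017, 0, -0.01, 0, 255], [-0.015, 0, -0.011, 0, 255], [-0.014, 0, -0.012, 0, 255], [-0.013, 0, -0.013, 0, 255], [-0.011, 0, -0.014, 0, 255], [-0.01, 0, -0.015, 0, 255], [-0.007, 0, -0.015, 0, 255], [-0.006, 0, -0.016, 0, 255], [-0.004, 0, -0.016, 0, 255], [-0.003, 0, -0.016, 0, 255], [0, 0, 0, 0, 255]]}}

```text
clock: 49.65
tcp_pos: [0.4984, 0.0447, 0.1687]
orientation: [-0.001, 0.707, 0.707, -0.001]
wrist_force: [-3.5, 0.7, 5.8]
finger_gap: 0.0003
```

```bash
python3 - <<'E'
from h import *
st(); shot("side","r_side",(240,60,440,260),4); find("clamp_bar","side"); find("jar0","side")
E
```

```text
t 49.65 tcp [0.4984 0.0447 0.1687] yaw 90.0 F [-3.5  0.7  5.8] gap 0.0003 j [-0.07  0.2  -0.26  1.11 -0.   -0.07]
clamp_bar side [([0.5, -0.004, 0.158], 0.65), ([0.597, -0.007, 0.001], 0.39)]
jar0 side [([0.558, -0.042, 0.074], 0.77), ([0.536, -0.107, 0.078], 0.69), ([0.706, -0.004, 0.132], 0.67), ([0.554, 0.105, 0.072], 0.65), ([0.552, 0.031, 0.076], 0.48)]
```

View pics/r_side.png

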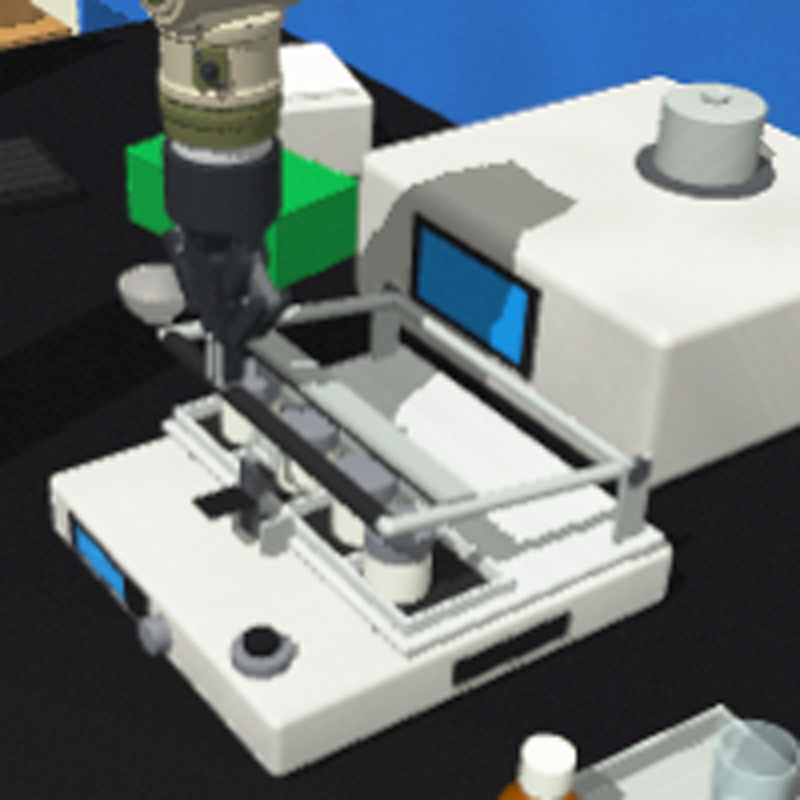

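The frame is nearly down; the front bar is just above the catch (crop pixel 300,450). I'll press the last part gently.

Call:
{"fn": "send_rows", "kwargs": {"targets": [[-0.001, 0, -0.01, 0, 255], [0, 0, -0.008, 0, 255], [0, 0, -0.006, 0, 255], [0, 0, -0.003, 0, 255], [0, 0, 0, 0, 255], [0, 0, 0, 0, 255]]}}

```text
clock: 50.4
tcp_pos: [0.4988, 0.0447, 0.1434]
orientation: [0.0, 0.707, 0.707, 0.0]
wrist_force: [-2.3, 0.7, 3.7]
finger_gap: 0.0001
```

Call:
{"fn": "send_rows", "kwargs": {"targets": [[0, 0, -0.002, 0, 255], [0, 0, -0.002, 0, 255], [0, 0, 0, 0, 255]]}}

```text
clock: 50.7
tcp_pos: [0.4986, 0.0446, 0.1393]
orientation: [0.001, 0.707, 0.707, 0.001]
wrist_force: [-2.4, 1.0, 5.8]
finger_gap: 0.0001
```

Call:
{"fn": "send_rows", "kwargs": {"targets": [[0, 0, -0.002, 0, 255], [0, 0, 0, 0, 255]]}}

```text
clock: 50.9
tcp_pos: [0.4986, 0.0447, 0.1373]
orientation: [0.001, 0.707, 0.707, 0.001]
wrist_force: [-3.3, -0.1, 6.0]
finger_gap: 0.0001
```

Call:
{"fn": "send_rows", "kwargs": {"targets": [[0, 0, -0.002, 0, 255], [0, 0, 0, 0, 255]]}}

```text
clock: 51.1
tcp_pos: [0.4985, 0.0447, 0.1357]
orientation: [0.001, 0.707, 0.707, 0.001]
wrist_force: [-3.6, -0.0, 6.9]
finger_gap: -0.0001
```

Call:
{"fn": "send_rows", "kwargs": {"targets": [[0, 0, -0.001, 0, 255], [0, 0, 0, 0, 255]]}}

```text
clock: 51.3
tcp_pos: [0.4986, 0.0446, 0.1356]
orientation: [0.001, 0.707, 0.707, 0.001]
wrist_force: [-5.1, 0.4, 14.0]
finger_gap: -0.0001
```

Call:
{"fn": "send_rows", "kwargs": {"targets": [[0, 0, -0.001, 0, 255], [0, 0, 0, 0, 255], [0, 0, 0, 0, 255]]}}

```text
clock: 51.6
tcp_pos: [0.4986, 0.0446, 0.1355]
orientation: [0.001, 0.707, 0.707, 0.001]
wrist_force: [-7.3, -0.0, 19.9]
finger_gap: -0.0001
```

```bash
python3 - <<'E'
from h import *
st(); shot("side","s_side",(240,60,440,260),4); find("clamp_bar","side"); look("top");find("clamp_bar","top")
E
```

```text
t 51.6 tcp [0.4986 0.0446 0.1355] yaw 90.0 F [-7.3 -0.  19.9] gap -0.0001 j [-0.07  0.22 -0.32  1.03 -0.   -0.07]
clamp_bar side [([0.5, -0.004, 0.125], 0.89), ([0.703, -0.004, 0.131], 0.74), ([0.554, -0.045, 0.076], 0.58)]
clamp_bar top [([0.496, -0.005, 0.13], 0.96)]
```

View pics/s_side.png

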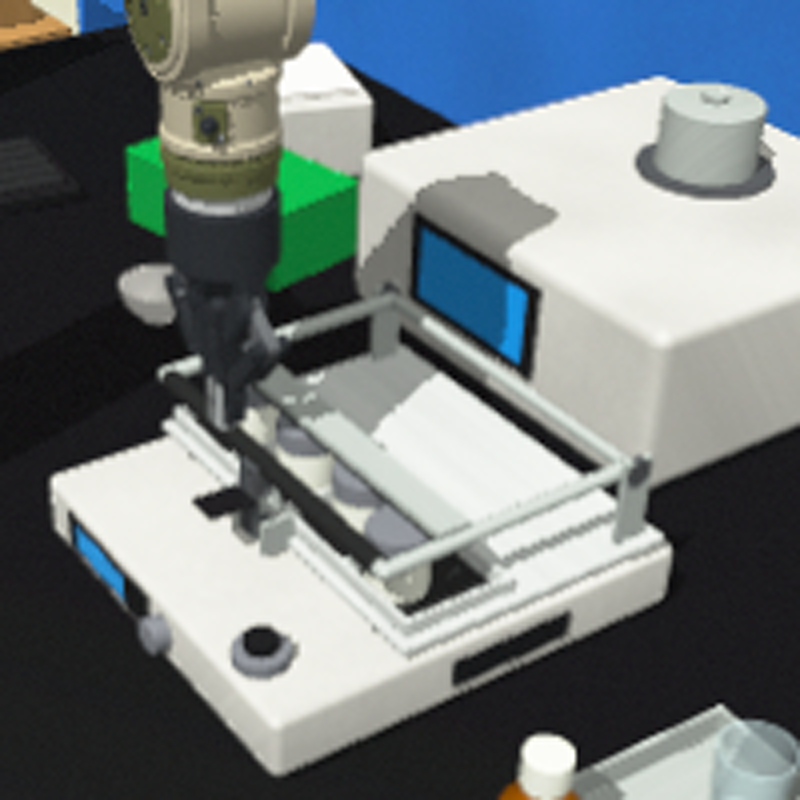

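The bar is hard against its lower stop. I'll lift slowly and check whether the catch holds it.

Call:
{"fn": "send_rows", "kwargs": {"targets": [[0, 0, 0.003, 0, 255], [0, 0, 0.003, 0, 255], [0, 0, 0.004, 0, 255], [0, 0, 0, 0, 255], [0, 0, 0, 0, 255]]}}

```text
clock: 52.3
tcp_pos: [0.498, 0.0447, 0.1424]
orientation: [0.0, 0.707, 0.707, 0.0]
wrist_force: [-0.2, -0.1, -0.2]
finger_gap: -0.0001
```

Call:
{"fn": "send_rows", "kwargs": {"targets": [[0, 0, 0.01, 0, 255], [0, 0, 0, 0, 255], [0, 0, 0, 0, 255]]}}

```text
clock: 52.6
tcp_pos: [0.498, 0.0448, 0.1529]
orientation: [0.0, 0.707, 0.707, 0.0]
wrist_force: [0.9, -0.2, -0.8]
finger_gap: 0.0
```

```bash
python3 - <<'E'
from h import *
st(); r=shot("side","t_side",(240,60,440,260),4); find("clamp_bar","side"); q=look("top");find("clamp_bar","top")
for c in (cloud(r),cloud(q)):
    m=(abs(c[...,1]+0.07)<0.04)&(c[...,2]>0.115)&(c[...,0]>0.485)&(c[...,0]<0.51); p=c[m]; print(len(p),np.percentile(p[:,2],[50,90,98]).round(4),np.median(p[:,0]))
E
```

```text
t 52.6 tcp [0.498  0.0448 0.1529] yaw 90.0 F [ 0.9 -0.2 -0.8] gap 0.0 j [-0.07  0.21 -0.29  1.07  0.   -0.07]
clamp_bar side [([0.556, -0.112, 0.078], 0.66), ([0.497, -0.006, 0.131], 0.65), ([0.55, -0.041, 0.076], 0.43), ([0.598, -0.008, -0.001], 0.23)]
clamp_bar top [([0.497, -0.002, 0.134], 0.91)]
139 [0.1409 0.1432 0.1443] 0.49442403902938975
173 [0.1388 0.142  0.1446] 0.4973032806993372
```

View pics/t_side.png

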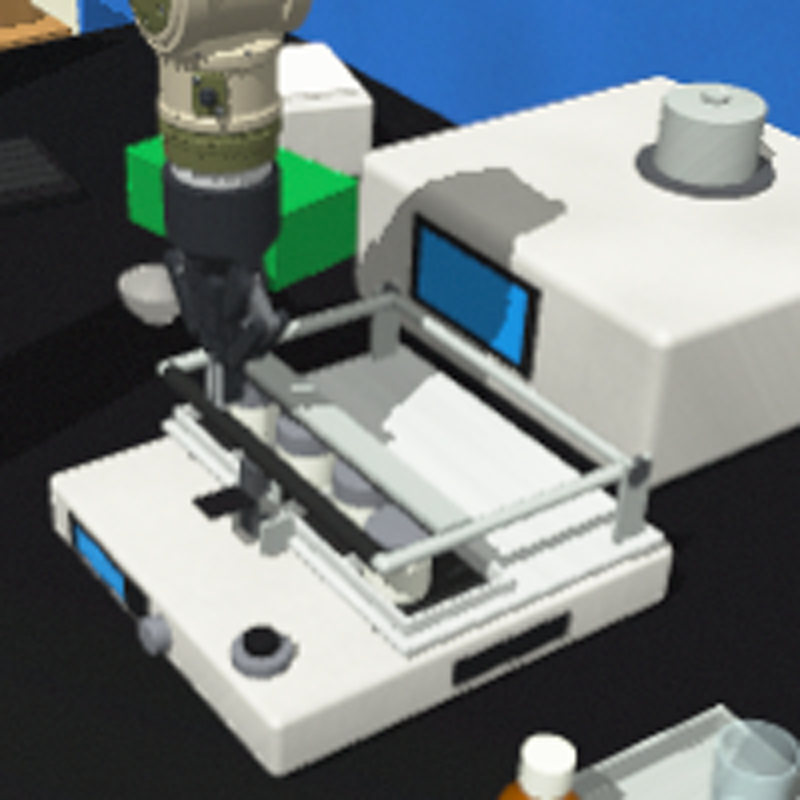

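The catch holds: the fingers are at 0.153 while the bar stays at about 0.132. Now to locate the start button and its housing.

```bash
python3 - <<'E'
from h import *
for n in ("side","top"):
    r=look(n); c=cloud(r); im=r["img"].astype(int)
    m=(np.hypot(c[...,0]-0.427,c[...,1]+0.106)<0.026)&(c[...,2]>0.066)
    g=im.sum(2)
    b=m&(g<150)&(c[...,2]>0.078); p=c[b]
    print(n,"black",len(p),p.mean(0).round(4),((p.min(0)+p.max(0))/2).round(4),np.percentile(p[:,2],[10,50,90]).round(4))
    a=c[m]; cen=p.mean(0)
    rr=np.hypot(a[:,0]-cen[0],a[:,1]-cen[1])
    for lo,hi in ((0,6),(6,11),(11,14),(14,17),(17,20),(20,24)):
        k=(rr*1000>=lo)&(rr*1000<hi); print(lo,hi,k.sum(),np.percentile(a[k,2],[10,50,90]).round(4) if k.any() else '')
    find("start_top",n)
    cv2.imwrite(f"pics/u_{n}.png",cv2.resize(r["img"][:,:,::-1][195:260,270:370],None,fx=7,fy=7,interpolation=cv2.INTER_CUBIC))
E
```

```text
side black 48 [ 0.4257 -0.1132  0.0844] [ 0.4261 -0.1127  0.0832] [0.0809 0.0849 0.0876]
0 6 23 [0.0766 0.0845 0.0874]
6 11 43 [0.0749 0.0831 0.087 ]
11 14 35 [0.0693 0.0753 0.0857]
14 17 41 [0.0684 0.0749 0.0844]
17 20 19 [0.0688 0.0744 0.0771]
20 24 6 [0.0749 0.0755 0.0762]
start_top side [([0.551, -0.352, 0.003], 0.71), ([0.424, -0.107, 0.082], 0.47), ([0.706, -0.005, 0.134], 0.29)]
top black 43 [ 0.4285 -0.1094  0.0835] [ 0.4284 -0.1099  0.0837] [0.0807 0.0832 0.0872]
0 6 14 [0.081  0.0838 0.0876]
6 11 33 [0.0796 0.0828 0.0856]
11 14 31 [0.0721 0.0753 0.0835]
14 17 34 [0.0718 0.0744 0.0785]
17 20 33 [0.0686 0.0738 0.0773]
20 24 8 [0.067  0.0682 0.073 ]
start_top top [([0.43, -0.105, 0.078], 0.53)]
```

View pics/u_side.png

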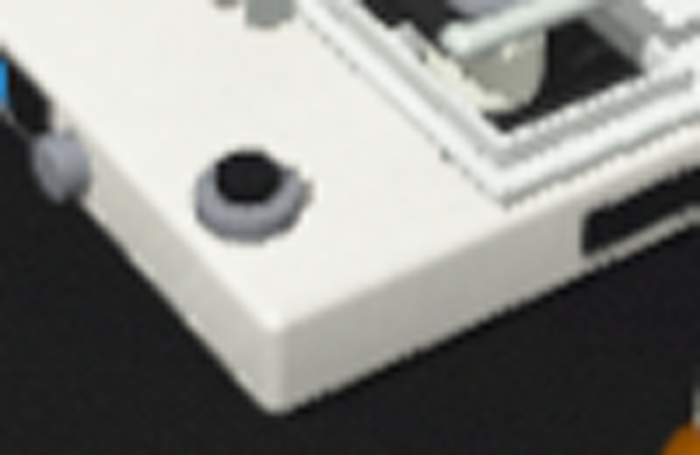

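The ring top is at about 0.075 and the button top at 0.084 (crop pixel 248,175), so pressing with the closed fingers clears the housing.

Call:
{"fn": "send_rows", "kwargs": {"targets": [[0, 0, 0.025, 0, 255], [-0.005, -0.01, 0.015, 0, 255], [-0.02, -0.042, 0, 0, 255], [-0.02, -0.045, 0, 0, 255], [-0.02, -0.045, 0, 0, 255], [-0.005, -0.01, 0, 0, 255], [0, 0, 0, 0, 255], [0, 0, -0.04, 0, 255], [0, 0, -0.04, 0, 255], [0, 0, -0.018, 0, 255], [0, 0, 0, 0, 255], [0, 0, 0, 0, 255]]}}

```text
clock: 54.2
tcp_pos: [0.4281, -0.1064, 0.0948]
orientation: [-0.0, 0.706, 0.708, 0.0]
wrist_force: [0.1, -0.5, 0.3]
finger_gap: 0.0001
```

```bash
python3 - <<'E'
from h import *
st(); shot("side","v_side",(240,60,440,260),4); find("clamp_bar","side"); look("top"); find("clamp_bar","top")
E
```

```text
t 54.2 tcp [ 0.4281 -0.1064  0.0948] yaw 90.1 F [ 0.1 -0.5  0.3] gap 0.0001 j [-0.43  0.15 -0.52  0.9   0.   -0.43]
clamp_bar side [([0.499, -0.002, 0.132], 0.9)]
clamp_bar top [([0.494, -0.003, 0.134], 0.95)]
```

View pics/v_side.png

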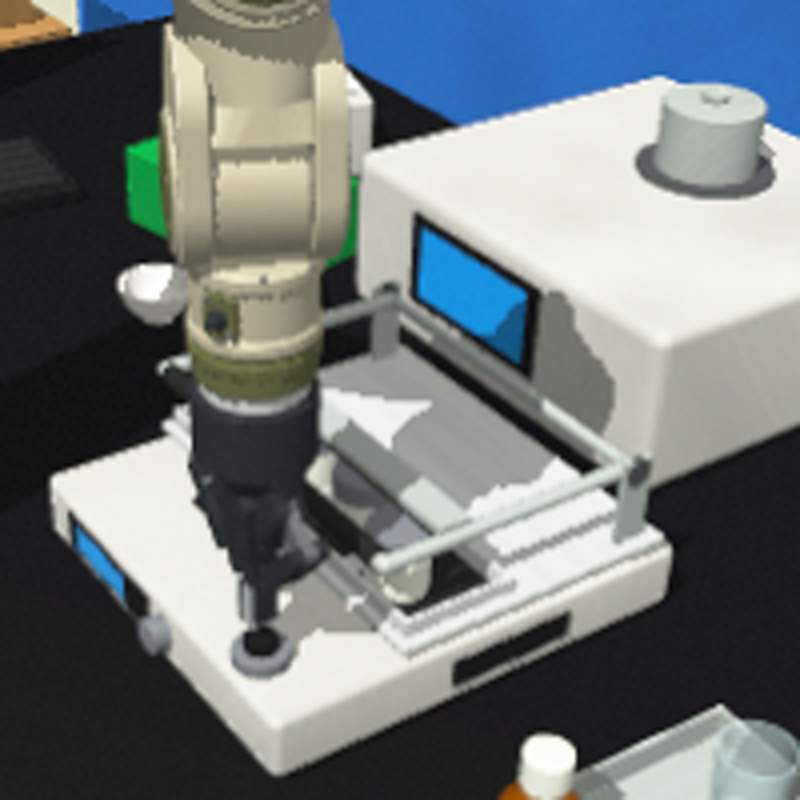

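The fingers are right above the button (crop pixel 260,640) and the frame is still held down. I'll press.

Call:
{"fn": "send_rows", "kwargs": {"targets": [[0, 0, -0.006, 0, 255], [0, 0, -0.003, 0, 255], [0, 0, -0.002, 0, 255], [0, 0, 0, 0, 255], [0, 0, 0, 0, 255]]}}

```text
clock: 54.9
tcp_pos: [0.4275, -0.1072, 0.0835]
orientation: [-0.0, 0.707, 0.707, 0.0]
wrist_force: [-0.5, 0.5, 2.2]
finger_gap: 0.0001
```

Call:
{"fn": "send_rows", "kwargs": {"targets": [[0, 0, -0.002, 0, 255], [0, 0, -0.002, 0, 255], [0, 0, 0, 0, 255], [0, 0, 0, 0, 255]]}}

```text
clock: 55.3
tcp_pos: [0.4276, -0.1072, 0.0796]
orientation: [-0.0, 0.707, 0.707, 0.0]
wrist_force: [-2.6, 0.3, 4.0]
finger_gap: -0.0002
```

Call:
{"fn": "send_rows", "kwargs": {"targets": [[0, 0, -0.001, 0, 255], [0, 0, 0, 0, 255], [0, 0, 0, 0, 255]]}}

```text
clock: 55.6
tcp_pos: [0.4275, -0.1072, 0.0786]
orientation: [-0.0, 0.707, 0.707, -0.0]
wrist_force: [-1.7, 1.1, 4.6]
finger_gap: 0.0001
```

Call:
{"fn": "send_rows", "kwargs": {"targets": [[0, 0, -0.001, 0, 255], [0, 0, 0, 0, 255], [0, 0, 0, 0, 255]]}}

```text
clock: 55.9
tcp_pos: [0.4276, -0.1073, 0.078]
orientation: [0.0, 0.707, 0.707, 0.0]
wrist_force: [-2.1, 0.4, 9.1]
finger_gap: -0.0001
```

Call:
{"fn": "send_rows", "kwargs": {"targets": [[0, 0, -0.001, 0, 255], [0, 0, 0, 0, 255], [0, 0, 0, 0, 255]]}}

```text
clock: 56.2
tcp_pos: [0.4276, -0.1073, 0.0778]
orientation: [0.0, 0.707, 0.707, 0.0]
wrist_force: [-5.3, 1.9, 17.2]
finger_gap: -0.0002
```

Call:
{"fn": "send_rows", "kwargs": {"targets": [[0, 0, 0.01, 0, 255], [0, 0, 0.03, 0, 255], [0, 0, 0.04, 0, 255], [-0.02, 0, 0.03, 0, 255], [-0.03, -0.03, 0.03, 0, 255], [0, -0.04, 0.0, 0, 255], [0, -0.04, 0.0, 0, 255], [0, 0, 0, 0, 255], [0, 0, 0, 0, 255]]}}

```text
clock: 57.1
tcp_pos: [0.3784, -0.2167, 0.2149]
orientation: [-0.001, 0.708, 0.706, 0.0]
wrist_force: [-0.7, -0.2, -0.9]
finger_gap: -0.0002
```

```bash
python3 - <<'E'
from h import *
st(); r=shot("side","w_side",(220,60,520,310),2.6); 
for n in ("clamp_bar","jar0","bottle0","start_top","beaker","washbottle","mortar","screwdriver"): find(n,"side")
q=shot("top","w_top",(130,100,530,300),2)
for n in ("clamp_bar","jar0","bottle0","start_top","beaker","washbottle","mortar","screwdriver"): find(n,"top")
for c in (cloud(r),cloud(q)):
    m=np.hypot(c[...,0]-0.428,c[...,1]+0.108)<0.007; print("btn z",np.median(c[m],0).round(4))
    m=(abs(c[...,1]+0.07)<0.04)&(c[...,2]>0.115)&(c[...,0]>0.485)&(c[...,0]<0.51); p=c[m]; print("bar",len(p),np.percentile(p[:,2],[50,90]).round(4))
E
```

```text
t 57.1 tcp [ 0.3784 -0.2167  0.2149] yaw 89.9 F [-0.7 -0.2 -0.9] gap -0.0002 j [-0.7   0.05 -0.32  1.2   0.   -0.7 ]
clamp_bar side [([0.554, -0.351, 0.004], 0.5)]
jar0 side [([0.555, -0.042, 0.075], 0.54), ([0.538, -0.107, 0.078], 0.46)]
bottle0 side [([0.49, -0.309, 0.003], 0.63), ([0.489, -0.386, 0.003], 0.59)]
start_top side [([0.426, -0.104, 0.086], 0.45)]
beaker side [([0.634, -0.347, 0.007], 0.78)]
washbottle side [([0.317, -0.383, -0.0], 0.82)]
mortar side [([0.645, 0.419, 0.002], 0.77), ([0.707, -0.004, 0.135], 0.53)]
screwdriver side [([0.501, -0.559, -0.001], 0.79)]
clamp_bar top [([0.495, -0.003, 0.134], 0.8)]
jar0 top [([0.54, -0.105, 0.08], 0.68), ([0.557, 0.104, 0.075], 0.47), ([0.557, -0.044, 0.077], 0.4), ([0.554, 0.028, 0.076], 0.39)]
bottle0 top []
start_top top [([0.499, -0.003, 0.132], 0.45)]
beaker top [([0.632, -0.342, 0.005], 0.59), ([0.557, 0.031, 0.072], 0.56)]
washbottle top [([0.319, -0.38, -0.0], 0.69), ([0.427, -0.104, 0.084], 0.32)]
mortar top [([0.551, 0.103, 0.078], 0.6)]
screwdriver top [([0.505, -0.556, -0.004], 0.61)]
btn z [ 0.4284 -0.1086  0.0865]
bar 3 [0.1372 0.1398]
btn z [ 0.4273 -0.1071  0.0828]
bar 171 [0.1385 0.143 ]
```

View pics/w_side.png

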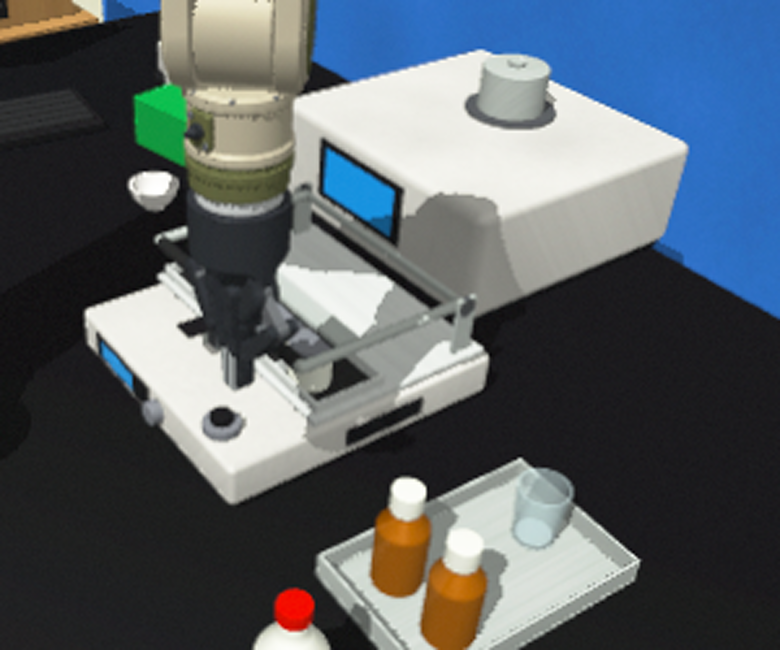

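View pics/w_top.png

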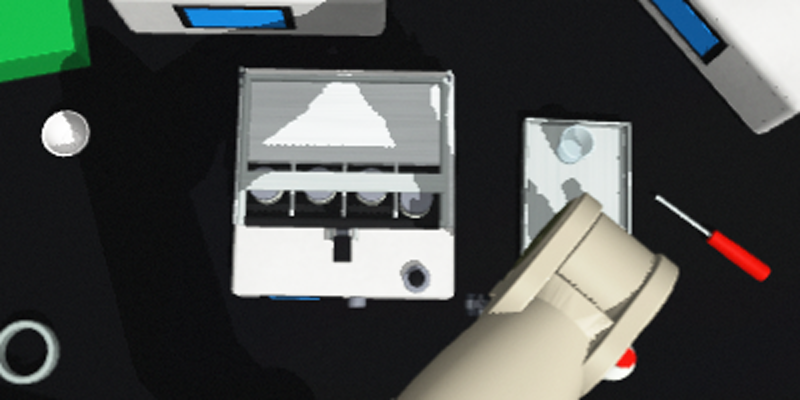

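Both pictures agree. The frame is held (bar at 0.134), the button is back up at about 0.084, the jars are in their bays, and the bottles stand in the tray (side crop 400,540 and 455,590). The arm touches nothing, so I'll hand in.

```bash
python3 -c "
from h import *
print(ticket.hand_in())"
```

```text
the job is handed in; nothing more can be done
None
```

The shaker job is done and handed in at about 57 s of the 210 s allowed; no verdict was reported.

- **Bottles:** I moved the two brown bottles (from bays 0 and 2) to the steel tray. The last side picture shows both standing upright at about (0.49, -0.31) and (0.49, -0.385).
- **Jars:** All four white jars stand upright, one in each bay. The jar in bay 3 was knocked forward by about 2 cm while the arm was elsewhere. It stayed upright inside its bay, so I left it there.
- **Frame:** I pressed it down to its lower stop. The bar stayed at about 132–134 mm after I lifted off, so the catch is holding it. My first try put the fingers on top of the bar instead of behind it, so I backed off and redid it.
- **Start button:** I pressed it only after the frame was held, from 84 mm to 78 mm, where it hit its stop at 17 N, then let go. It sprang back to about 84 mm.
- **Other things:** The last readings put the beaker, wash bottle, mortar and screwdriver where they started.

Not every check agreed. In the last pictures the arm hid things, so the side view found only two jars and missed the bar, the top view missed the bottles, and some mortar and button readings were false. The other camera or the picture covered each gap, except that jars 0 and 1 were seen last only from the top.

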